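# Pack the pressure test kit, leave the look-alikes

### The arm

A 6-joint arm with a two-finger parallel gripper is mounted at the origin on the work surface. World frame = base frame: x ahead of the robot, y to its left, z up, the work surface at z = 0. Lengths are in m, angles in rad, forces in N, time in s.
With the tool pointing down it reaches from about 0.425 to 0.95 m from the base axis. Payload 3.5 kg.
Tool frame: the origin (TCP) lies midway between the tips of the shut fingers; the grasp point (between the pads) lies grasp_offset behind it (grasp_offset is the distance from the TCP to the grasp point, in m); z points along the fingers, y is the direction in which the jaws open and shut (so a half turn about z gives the same grasp; the last joint's range is limited). The gripper opens to 85 mm and grips with 20 to 120 N. Pads are 22 mm wide; open, the fingers measure 114 mm over their backs; the gripper's body (76 mm by 85 mm) begins 54 mm behind the grasp point. The pads swing forward as they close: fully open they stand 13 mm farther back than shut.
Start: joints at [-1.439, 0.286, 1.577, -0, 1.279, -0.15], TCP at [0.188, -0.648, 0.231] pointing down, gripper open.
Joint ranges: [-2.77, 2.77], [-0.9, 2.22], [0.21, 2.48], [-1.53, 4.67], [0.24, 2.81], [-2.84, 2.84]. Speed limits (rad/s): [2.79, 2.79, 3.14, 3.14, 3.14, 3.14].

### API

Orientations are given as a unit quaternion [x, y, z, w].
In Python, from plant import * gives the robot as it stands.
- The arm moves only by the tool jog_arm, never from a script. Its argument "targets" is text: rows parted by semicolons, each of 7 numbers parted by spaces: the shift along the world's x, y, z in mm, then the turn, a rotation vector about the world's x, y, z in degrees, then the gripper's target within -1 to 1 (fully open at 1, half-way at 0, shut at -1). A call has 1 to 10 rows; each row shifts and turns the pose as measured when the row begins; what a row does not reach is not made up. A row lasts 1/12 s, in which the tool goes at most 41.7 mm and 7.16 degrees, less where a joint would pass 70% of its speed; a pose out of reach is approached as far as the arm can. A call with a gripper value outside its range is refused whole. The fingers move at their own pace and stop on an object; "force" is the grip in N (left out, the last holds). Time passes only in rows, so rows that do not move let the fingers close. It gives the time, the measured TCP pose, the force and the opening at its end, in the units of the state.
- get_state(): the state, without advancing time (a new reading comes with each control period).
- read_camera(name): name is "scene" or "side" or "wrist"; returns a dict with "pixels" (400x640x3 uint8, blue, green, red), "mtx" (3x3 intrinsics, pixels), "dist_coeffs" ([k1, k2, p1, p2, k3] as OpenCV has them; the pictures are not rectified), "world_from_camera" (4x4, takes a point from camera to world coordinates). Camera axes: x right, y up, looking along -z (the intrinsics and any distortion apply to the point x, -y, -z); pixel columns grow to the right and rows downward; lengths in m; the calibration is good to about 2 mm. A picture is of the moment at which its call begins. There is no depth.
- sign_off(): hands the job in, once; it reports no verdict.
Trained networks look in a picture, given as the dict that the camera call returned (one of the last four; its "shot" number tells which), for a name from the list of things; names that differ only in an ending like _2 or _b are one class to them, and where a whole thing is asked for, a point or a joint stands for the part that bears it (a point fixed in the world has none). Each returns a list of dicts, best first, with "p" (0 to 1); they miss things now and then, are a little off and sometimes report something else, mostly with a low value. They report only what shows in the picture. A call takes as long as a camera call.
- spot_in(target, picture): "uv" ([column, row] in pixels, amid what is visible of it).
- silhouettes(target, picture): "mask" (400x640 bool, what is visible of it) and "uv" ([column, row] in pixels, amid what is visible of it).
- mark_of(target, picture): "uv" ([column, row] in pixels: a listed point, or the origin of a listed thing).
The state is a dict: "time": time; "qpos": joint angles; "dq": joint speeds; "joint_efforts": joint torques, N m; "eef_pos": TCP position; "tcp_rot": TCP orientation; "contact_force": force on the tool from outside, world axes, zero at the start; "wrist_torque": the same for the moment, N m; "opening": opening from 0.0 (shut) to 1.0 (fully open).
Only numpy, scipy, OpenCV 4.12 (cv2) and the standard library are available. Lean on these libraries where they do the work, as an engineer would, in place of code of your own. Each camera call takes 0.05 s, during which the arm holds its last target.

### The job

Pack the pressure test kit back into its grey tray: put the large and the small pressure gauge (dial up), the three-way tee and the hex adapter (standing upright) each into the moulded nest of its own outline, down on the nest's floor with stem or branch in its groove, and let go. Leave the dial thermometer with the long thin probe and the two-ended elbow where they lie on the bench: they look alike but do not belong to the kit.

Things in the scene. Friction and masses are not known exactly. Their poses are not given: they have to be found in the camera images.
- large_gauge: Large pressure gauge, to pack, on its back: round case with steel rim, white dial, 62 mm diameter, 28 mm high; short stout brass stem (14 mm square, 13 mm thread) ends 58 mm from the centre, its underside 4 mm above the case's. About 0.2 kg. Origin: centre of the case's underside; z up, stem to -x. Grip across the case in y, 13 mm or more above the underside to clear the insert.
- small_gauge: Small pressure gauge, to pack, on its back: like the large one, 42 mm diameter, 25 mm high; brass stem (12 mm square, 10 mm thread) ends 44 mm from the centre, its underside 4 mm above the case's. About 0.1 kg. Origin: centre of the case's underside; z up, stem to -x. Grip across the case in y, 13 mm or more above the underside to clear the insert.
- tee: Brass three-way pipe tee, to pack, lying flat: run along y, 56 mm long with flat ends at y +-28 mm (grip over these ends, 13 mm or more above the bench); one branch to -x, ends 30 mm from the run's axis; 22 mm tubes, 26 mm bands at the ends, 26 mm high. About 0.2 kg. Origin on the bench below the crossing of run and branch; z up.
- hex_adapter: Brass hex adapter, to pack, standing on end: round 27 mm foot 8 mm high, then a hexagon 27 mm across flats up to 31 mm (32 mm in all), dark bore on top. About 0.13 kg. Origin: centre of the underside; z up; two flats face +y and -y (grip these).
- thermometer: Dial thermometer, NOT part of the kit: round case and dial like the large gauge's (62 mm diameter, 28 mm high), but with a long thin steel probe (8 mm diameter) to -x that ends 87 mm from the centre; no square, no thread. On its back; origin: centre of the case's underside; z up.
- elbow: Brass two-ended pipe elbow, NOT part of the kit: like the tee but with only two arms, at right angles, to +y (28 mm) and to -x (30 mm); 22 mm tubes with 26 mm bands, 26 mm high. Origin on the bench below the crossing of the arms; z up.
- nest_large_gauge: Black fixed insert 115 x 92 x 14 mm in the grey kit tray (rim 20 mm above bench). Pale grey nest floor 4 mm above this origin, nest 10 mm deep. For the large gauge: round, 76 mm diameter about the origin, with a 28 mm wide stem groove to -x, ending 65 mm from it. Origin: insert's underside, below where the part's origin belongs; plate x -71 to +44 mm, y -46 to +46; z up.
- nest_small_gauge: Black fixed insert 115 x 92 x 14 mm in the grey kit tray (rim 20 mm above bench). Pale grey nest floor 4 mm above this origin, nest 10 mm deep. For the small gauge: round, 56 mm diameter about the origin, with a 26 mm wide stem groove to -x, ending 51 mm from it. Origin: insert's underside, below where the part's origin belongs; plate x -71 to +44 mm, y -46 to +46; z up.
- nest_tee: Black fixed insert 115 x 92 x 14 mm in the grey kit tray (rim 20 mm above bench). Pale grey nest floor 4 mm above this origin, nest 10 mm deep. For the tee: T-shaped, slot along y 70 x 40 mm centred on the origin, and a 40 mm wide slot to -x, ending 37 mm from it. Origin: insert's underside, below where the part's origin belongs; plate x -71 to +44 mm, y -46 to +46; z up.
- nest_hex: Black fixed insert 115 x 92 x 14 mm in the grey kit tray (rim 20 mm above bench). Pale grey nest floor 4 mm above this origin, nest 10 mm deep. For the hex adapter, standing: plain round, 46 mm diameter about the origin, no groove. Origin: insert's underside, below where the part's origin belongs; plate x -71 to +44 mm, y -46 to +46; z up.

How it is judged:
At the end, for the whole second after the job is handed in: Each of the four kit parts in its own nest: within 12 mm horizontally, less than 4 mm above the nest floor, flat within 0.05 rad, gauges and tee turned within 0.35 rad of the nest; all released and at rest; thermometer and elbow within 20 mm of where they lay (horizontal distance between large_gauge and nest_large_gauge below 0.012 m and z of large_gauge in the frame of nest_large_gauge below 0.008 m and angle between each of large_gauge, small_gauge, tee, hex_adapter's own z axis and vertical below 0.05 rad and linear speed of each of large_gauge, small_gauge, tee, hex_adapter below 0.02 m/s and angle between the x axis of large_gauge and the x axis of nest_large_gauge, either way round below 0.35 rad and horizontal distance between small_gauge and nest_small_gauge below 0.012 m and z of small_gauge in the frame of nest_small_gauge below 0.008 m and angle between the x axis of small_gauge and the x axis of nest_small_gauge, either way round below 0.35 rad and horizontal distance between tee and nest_tee below 0.012 m and z of tee in the frame of nest_tee below 0.008 m and angle between the x axis of tee and the x axis of nest_tee, either way round below 0.35 rad and horizontal distance between hex_adapter and nest_hex below 0.012 m and z of hex_adapter in the frame of nest_hex below 0.008 m and distance of each of thermometer, elbow from where it was at the start of the episode below 0.02 m); the robot touches nothing.
It fails at once if the dial thermometer is moved from its place by more than 20 mm (distance of thermometer from where it was at the start of the episode above 0.02 m).
It fails at once if the elbow is moved from its place by more than 20 mm (distance of elbow from where it was at the start of the episode above 0.02 m).
It also fails if it takes over 102 s, if anything falls off the work surface, if the arm or the gripper's body presses on something with over 40 N, if the wrist force passes 120 N, or if a joint passes its speed limit or range.

## Working session

There is one attempt and no reset: what is moved stays moved. The work goes in short steps, Python scripts to look and compute and a tool call to move; the robot and the scene stay as the last step left them, time stands still between calls to the robot, and variables do not carry over. Pictures are saved under pics/ and viewed, and the job is handed in when it is done.

Besides the shell and the picture viewer there is one more tool, called after "Call:" as name(argument=value, ...) on one line, values as JSON. jog_arm: Moves the arm, as the interface text tells. Its arguments: {"type":"object","properties":{"targets":{"type":"string"},"force":{"type":"number"}},"required":["targets"]}

```bash
ls && mkdir -p pics && cat > h.py <<'E'
from plant import *
import cv2, numpy as np
def save(p,n):
    cv2.imwrite('pics/'+n+'.png',p['pixels'])
def ray(p,uv):
    K=np.array(p['mtx'],float);d=np.array(p['dist_coeffs'],float);T=np.array(p['world_from_camera'])
    x=cv2.undistortPoints(np.array([[uv]],float),K,d)[0,0]
    v=T[:3,:3]@np.array([x[0],-x[1],-1.0]);return T[:3,3],v
def onplane(p,uv,z):
    o,v=ray(p,uv);return o+v*(z-o[2])/v[2]
def proj(p,P):
    K=np.array(p['mtx'],float);d=np.array(p['dist_coeffs'],float);T=np.array(p['world_from_camera'])
    c=(np.asarray(P,float).reshape(-1,3)-T[:3,3])@T[:3,:3]
    c=c*[1,-1,-1]
    return cv2.projectPoints(c,np.zeros(3),np.zeros(3),K,d)[0][:,0]
E
python3 - <<'E'
from h import *
s=get_state();print(s)
for n in ['scene','side','wrist']:
    p=read_camera(n);save(p,n+'0');print(n,np.round(p['world_from_camera'],3).tolist(),np.round(p['mtx'],1).tolist())
E
```

```text
pics
{'time': 0.0, 'qpos': array([-1.43902664e+00,  2.87186944e-01,  1.57817559e+00, -1.79322510e-05,
        1.27859616e+00, -1.50003948e-01]), 'dq': array([ 1.78347268e-03, -7.96480659e-04,  1.60459164e-03, -1.53212171e-03,
        1.41878972e-03, -7.05604641e-05]), 'joint_efforts': array([-1.65144731e-03, -4.05985951e+01, -2.92627412e+01, -2.39091933e-04,
        5.72160716e-03, -4.31828994e-06]), 'eef_pos': array([ 0.18762486, -0.64771634,  0.22993375]), 'tcp_rot': array([ 9.90090801e-01,  1.40423670e-01,  2.20291309e-06, -1.18304587e-03]), 'contact_force': array([-0.09782984, -0.31868565,  0.08677437]), 'wrist_torque': array([-0.0118753 , -0.07068047,  0.05930121]), 'opening': 1.002002307534999}
scene [[0.085, -0.629, 0.772, 1.304], [0.996, 0.041, -0.076, -0.068], [0.016, 0.776, 0.631, 0.656], [0.0, 0.0, 0.0, 1.0]] [[415.0, 0.0, 318.9], [0.0, 415.0, 205.7], [0.0, 0.0, 1.0]]
side [[-1.0, -0.001, -0.027, 0.504], [-0.023, -0.526, 0.85, 0.973], [-0.015, 0.85, 0.526, 0.637], [0.0, 0.0, 0.0, 1.0]] [[430.1, 0.0, 320.3], [0.0, 430.1, 205.2], [0.0, 0.0, 1.0]]
wrist [[0.279, 0.927, 0.25, 0.251], [-0.96, 0.27, 0.07, -0.63], [-0.003, -0.26, 0.966, 0.373], [0.0, 0.0, 0.0, 1.0]] [[290.7, 0.0, 314.9], [0.0, 290.7, 206.2], [0.0, 0.0, 1.0]]
```

View pics/scene0.png

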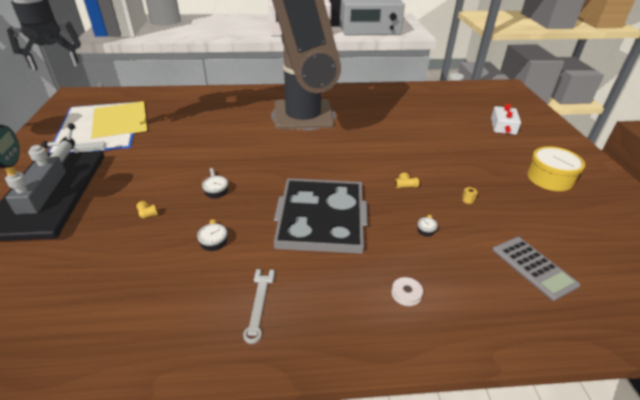

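View pics/side0.png

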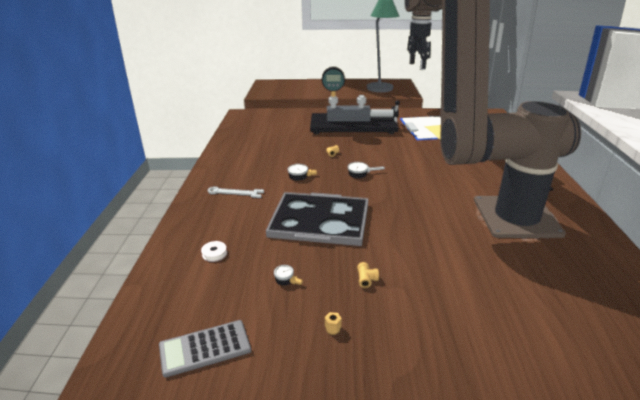

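View pics/wrist0.png

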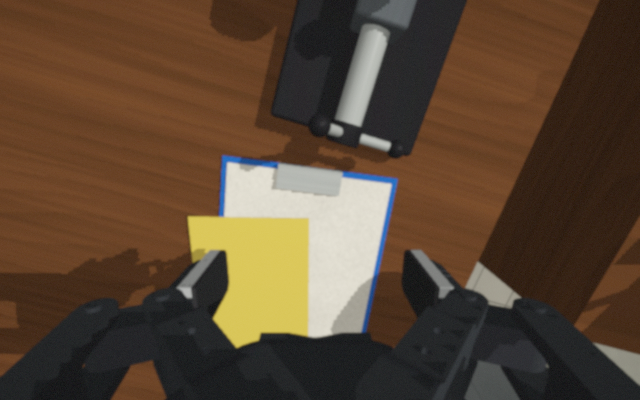

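```bash
python3 - <<'E'
from h import *
N=['large_gauge','small_gauge','tee','hex_adapter','thermometer','elbow','nest_large_gauge','nest_small_gauge','nest_tee','nest_hex']
P={n:read_camera(n) for n in ['scene','side']}
for n in N:
    for c in P:
        p=P[c]
        z=0.004 if 'nest' in n else 0.0
        m=mark_of(n,p); s=silhouettes(n,p)
        print(n,c,[(np.round(a['uv'],1).tolist(),round(a['p'],2),np.round(onplane(p,a['uv'],0)[:2],4).tolist()) for a in m[:2]],[(np.round(a['uv'],0).tolist(),round(a['p'],2),int(a['mask'].sum())) for a in s[:2]])
E
```

```text
large_gauge scene [([212.2, 239.4], 0.84, [0.6052, -0.2406])] [([210.0, 239.0], 0.7, 659)]
large_gauge side [([296.4, 175.0], 0.88, [0.6171, -0.239])] [([299.0, 172.0], 0.56, 315)]
small_gauge scene [([422.6, 232.6], 0.82, [0.6155, 0.2441])] [([423.0, 227.0], 0.7, 285), ([212.0, 239.0], 0.54, 663)]
small_gauge side [([287.3, 277.1], 0.86, [0.6033, 0.2477])] [([287.0, 274.0], 0.77, 337)]
tee scene [([406.2, 186.5], 0.5, [0.4347, 0.2508]), ([337.5, 204.1], 0.3, [0.4971, 0.0583])] [([404.0, 183.0], 0.54, 245)]
tee side [([364.6, 279.3], 0.87, [0.4321, 0.2541])] [([366.0, 275.0], 0.8, 370)]
hex_adapter scene [([468.8, 199.5], 0.61, [0.5005, 0.3984])] [([469.0, 194.0], 0.73, 175), ([216.0, 187.0], 0.64, 487)]
hex_adapter side [([328.9, 327.6], 0.67, [0.5099, 0.3945])] [([327.0, 325.0], 0.53, 324)]
thermometer scene [([216.6, 190.3], 0.62, [0.4194, -0.25])] [([215.0, 187.0], 0.93, 461)]
thermometer side [([356.5, 175.9], 0.58, [0.4265, -0.2319])] [([362.0, 168.0], 0.77, 341)]
elbow scene [([144.0, 214.6], 0.56, [0.5067, -0.4134]), ([213.0, 240.8], 0.38, [0.6099, -0.2383])] [([143.0, 208.0]
[... 289 characters left out ...]
2, 0.0695])] [([337.0, 228.0], 0.63, 990)]
nest_small_gauge scene [([294.4, 232.9], 0.59, [0.5963, -0.0542]), ([468.1, 201.1], 0.2, [0.5069, 0.3942])] [([294.0, 223.0], 0.87, 1276), ([212.0, 237.0], 0.52, 685)]
nest_small_gauge side [([295.3, 205.8], 0.96, [0.6071, -0.0531])] [([299.0, 203.0], 0.9, 710)]
nest_tee scene [([302.3, 202.9], 0.8, [0.4865, -0.0299])] [([306.0, 195.0], 0.91, 1012)]
nest_tee side [([339.3, 207.8], 0.74, [0.4836, -0.0424])] [([345.0, 207.0], 0.97, 768)]
nest_hex scene [([338.0, 234.6], 0.68, [0.6089, 0.046]), ([143.6, 216.4], 0.67, [0.5134, -0.4128])] [([338.0, 228.0], 0.62, 1337)]
nest_hex side [([290.0, 226.3], 0.62, [0.6137, 0.0485])] [([292.0, 225.0], 0.62, 767)]
```

Call:
jog_arm(targets="31 30 3 0 0 -1.6 1;31 30 3 0 0 -1.6 1;31 30 3 0 0 -1.6 1;31 30 3 0 0 -1.6 1;31 30 3 0 0 -1.6 1;31 30 3 0 0 -1.6 1;31 30 3 0 0 -1.6 1;31 30 3 0 0 -1.6 1;31 30 3 0 0 -1.6 1;31 30 3 0 0 -1.6 1")

```text
time: 3.08
eef_pos: [0.4827, -0.3577, 0.2603]
tcp_rot: [1.0, -0.013, -0.0, 0.001]
contact_force: [0.8, -0.7, -0.2]
opening: 0.998
```

Call:
jog_arm(targets="0 38 5 0 0 0 1;0 38 5 0 0 0 1;0 38 5 0 0 0 1;0 38 5 0 0 0 1;0 0 0 0 0 0 1;0 0 0 0 0 0 1")

```text
time: 3.58
eef_pos: [0.4876, -0.1923, 0.2816]
tcp_rot: [1.0, -0.009, 0.002, 0.001]
contact_force: [0.3, -0.9, 1.0]
opening: 1.003
```

```bash
python3 - <<'E'
from h import *
s=get_state();print(s['time'],s['eef_pos'],s['tcp_rot'],s['contact_force'])
p=read_camera('wrist');save(p,'w1');import pickle;pickle.dump(p,open('w1.pkl','wb'))
N=['large_gauge','small_gauge','tee','hex_adapter','thermometer','elbow','nest_large_gauge','nest_small_gauge','nest_tee','nest_hex']
for n in N:
    m=mark_of(n,p)
    print(n,[(np.round(a['uv'],1).tolist(),round(a['p'],2),np.round(onplane(p,a['uv'],0)[:2],4).tolist()) for a in m[:2]])
E
```

```text
3.5833 [ 0.48764908 -0.19226535  0.28157021] [ 9.99961361e-01 -8.56402403e-03  1.86001947e-03  6.88040850e-04] [ 0.29139296 -0.89722253  1.00003249]
large_gauge [([343.8, 83.9], 0.56, [0.6117, -0.2342]), ([465.2, 158.9], 0.49, [0.5075, -0.4117])]
small_gauge []
tee [([26.1, 214.8], 0.59, [0.4336, 0.2532])]
hex_adapter []
thermometer [([354.2, 213.5], 0.61, [0.4275, -0.2516])]
elbow [([463.8, 158.1], 0.86, [0.5087, -0.4095])]
nest_large_gauge [([137.9, 171.9], 0.94, [0.4965, 0.0676])]
nest_small_gauge [([202.0, 92.8], 0.64, [0.6037, -0.0396])]
nest_tee [([196.6, 176.9], 0.85, [0.4876, -0.0183])]
nest_hex [([132.2, 83.7], 0.65, [0.6174, 0.0549])]
```

View pics/w1.png

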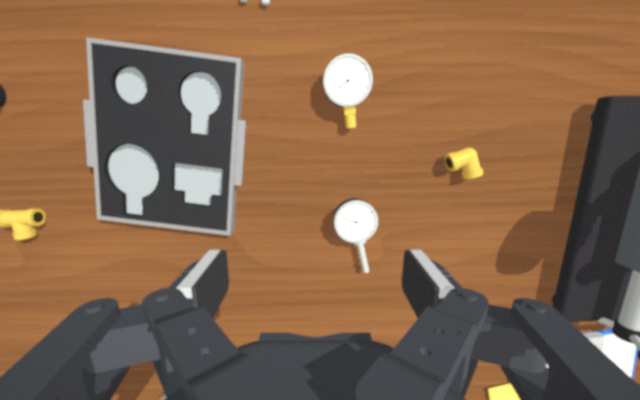

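Call:
jog_arm(targets="9 40 0 0 0 -0.2 1;9 40 0 0 0 -0.2 1;9 40 0 0 0 -0.2 1;9 40 0 0 0 -0.2 1;9 40 0 0 0 -0.2 1;9 40 0 0 0 -0.2 1;0 0 0 0 0 0 1;0 0 0 0 0 0 1")

```text
time: 4.8
eef_pos: [0.5418, 0.0512, 0.2807]
tcp_rot: [1.0, -0.027, 0.002, 0.0]
contact_force: [-0.7, 0.2, -0.2]
opening: 0.997
```

```bash
python3 - <<'E'
from h import *
s=get_state();print(s['time'],s['eef_pos'],s['tcp_rot'],s['contact_force'],s['dq'].max())
p=read_camera('wrist');save(p,'w2');import pickle;pickle.dump(p,open('w2.pkl','wb'))
N=['large_gauge','small_gauge','tee','hex_adapter','thermometer','elbow','nest_large_gauge','nest_small_gauge','nest_tee','nest_hex']
for n in N:
    m=mark_of(n,p)
    print(n,[(np.round(a['uv'],1).tolist(),round(a['p'],2),np.round(onplane(p,a['uv'],0)[:2],4).tolist()) for a in m[:2]])
E
```

```text
4.8 [0.54176354 0.05116779 0.28067324] [ 9.99641358e-01 -2.67209102e-02  1.72514326e-03  4.15959180e-04] [-0.69139064  0.17980766 -0.24639609] 0.06895379504194779
large_gauge [([512.1, 113.5], 0.77, [0.6139, -0.2293])]
small_gauge [([169.0, 138.7], 0.64, [0.6047, 0.2558]), ([514.6, 239.5], 0.61, [0.424, -0.256])]
tee [([193.1, 248.3], 0.88, [0.436, 0.2482])]
hex_adapter [([87.8, 214.4], 0.96, [0.4997, 0.4012]), ([377.4, 129.1], 0.17, [0.6021, -0.0407])]
thermometer [([512.5, 240.7], 0.63, [0.4222, -0.253]), ([168.3, 135.8], 0.29, [0.6088, 0.256])]
elbow [([620.9, 181.0], 0.74, [0.5092, -0.4055])]
nest_large_gauge [([308.7, 202.1], 0.58, [0.5012, 0.0623])]
nest_small_gauge [([379.3, 129.4], 0.88, [0.6016, -0.0434])]
nest_tee [([370.7, 210.0], 0.82, [0.4839, -0.0308])]
nest_hex [([310.5, 123.3], 0.69, [0.6149, 0.0531]), ([623.3, 182.8], 0.47, [0.5062, -0.4098])]
```

View pics/w2.png

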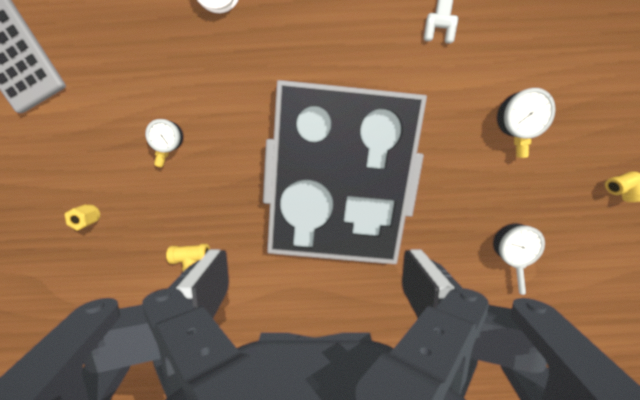

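```bash
cat > nest.py <<'E'
from h import *
import pickle
from scipy.optimize import minimize
def circ(r,n=60,c=(0,0)):
    a=np.linspace(0,2*np.pi,n);return np.c_[c[0]+r*np.cos(a),c[1]+r*np.sin(a)]
def rect(x0,x1,y0,y1):
    return np.array([[x0,y0],[x0,y1],[x1,y1],[x1,y0]])
NEST={'nest_large_gauge':[circ(.038),rect(-.065,0,-.014,.014)],
'nest_small_gauge':[circ(.028),rect(-.051,0,-.013,.013)],
'nest_tee':[rect(-.02,.02,-.035,.035),rect(-.037,0,-.02,.02)],
'nest_hex':[circ(.023)]}
S=4
def ren(p,polys,pose,z):
    x,y,a=pose;R=np.array([[np.cos(a),-np.sin(a)],[np.sin(a),np.cos(a)]])
    m=np.zeros((400*S,640*S),np.uint8)
    for q in polys:
        w=q@R.T+[x,y]
        uv=proj(p,np.c_[w,np.full(len(w),z)])
        cv2.fillPoly(m,[np.round((uv+.5)*S).astype(np.int32)],1)
    return m
def fitnest(p,n,x0,zf=.004,zt=.014,yawfix=None):
    px=p['pixels'].astype(int);g=px.sum(2)/3
    c=proj(p,[[x0[0],x0[1],.004]])[0]
    roi=np.zeros((400,640),bool);cu,cv=np.round(c).astype(int);roi[max(cv-55,0):cv+60,max(cu-45,0):cu+45]=1
    b=((g>110)&roi).astype(np.uint8)
    k,lab,st,cen=cv2.connectedComponentsWithStats(b)
    l=lab[cv-3:cv+4,cu-3:cu+4];l=l[l>0]
    obs=(lab==np.bincount(l).argmax())
    ob=cv2.resize(obs.astype(np.uint8),None,fx=S,fy=S,interpolation=cv2.INTER_NEAREST)
    def f(v):
        pose=(x0[0]+v[0]/1000,x0[1]+v[1]/1000,(v[2]*.03 if len(v)>2 else x0[2]))
        m=ren(p,NEST[n],pose,zf)&ren(p,NEST[n],pose,zt)
        return 1-(m&ob).sum()/(m|ob).sum()
    best=None
    for y in ([-6,-4,-2,0,2] if n!='nest_hex' else [None]):
        i=[0,0]+([y] if y is not None else [])
        r=minimize(f,i,method='Nelder-Mead',options=dict(initial_simplex=np.vstack([i]+[np.array(i)+8*(np.arange(len(i))==k)*(1 if k<2 else .4) for k in range(len(i))]),maxiter=90))
        if best is None or r.fun<best.fun: best=r
    v=best.x
    return [round(x0[0]+v[0]/1000,4),round(x0[1]+v[1]/1000,4),round(v[2]*.03,3) if len(v)>2 else None],round(best.fun,3),int(obs.sum())
E
python3 - <<'E'
from nest import *
I={'nest_large_gauge':(.501,.062,0),'nest_small_gauge':(.602,-.043,0),'nest_tee':(.484,-.031,0),'nest_hex':(.615,.053,0)}
for f in ['w1','w2']:
    p=pickle.load(open(f+'.pkl','rb'))
    for n in I: print(f,n,*fitnest(p,n,I[n],.006,.016))
E
```

```text
w1 nest_large_gauge [np.float64(0.4999), np.float64(0.0676), np.float64(-0.159)] 0.069 2410
w1 nest_small_gauge [np.float64(0.6011), np.float64(-0.0411), np.float64(-0.149)] 0.076 1772
w1 nest_tee [np.float64(0.486), np.float64(-0.0239), np.float64(-0.123)] 0.082 1637
w1 nest_hex [np.float64(0.6142), np.float64(0.0507), None] 0.09 917
w2 nest_large_gauge [np.float64(0.5001), np.float64(0.0657), np.float64(-0.155)] 0.07 2459
w2 nest_small_gauge [np.float64(0.6008), np.float64(-0.0419), np.float64(-0.131)] 0.084 1727
w2 nest_tee [np.float64(0.4861), np.float64(-0.0251), np.float64(-0.134)] 0.081 1541
w2 nest_hex [np.float64(0.6147), np.float64(0.0493), None] 0.103 1019
```

```bash
cat > part.py <<'E'
from nest import *
def blobs(p,kind):
    hsv=cv2.cvtColor(p['pixels'],cv2.COLOR_BGR2HSV)
    if kind=='brass': b=cv2.inRange(hsv,(20,120,90),(34,255,255))
    else: b=cv2.inRange(hsv,(0,0,150),(180,60,255))
    return b
def near(b,uv,r):
    k,lab,st,cen=cv2.connectedComponentsWithStats(b)
    o=[(np.hypot(*(cen[i]-uv)),i) for i in range(1,k) if st[i,4]>15 and np.hypot(*(cen[i]-uv))<r]
    return [(lab==i) for d,i in sorted(o)],[(cen[i].round(1).tolist(),int(st[i,4])) for d,i in sorted(o)]
def gauge(p,xy,h,r=60,rcase=.031):
    """centre from the dial's ellipse at height h, yaw from brass stem centroid at z~.011"""
    uv=proj(p,[[xy[0],xy[1],h]])[0]
    m,info=near(blobs(p,'dial'),uv,r)
    M=m[int(np.argmax([a.sum() for a in m]))].astype(np.uint8)
    cs,_=cv2.findContours(M,cv2.RETR_EXTERNAL,cv2.CHAIN_APPROX_NONE)
    c=max(cs,key=cv2.contourArea)
    W=np.array([onplane(p,q,h)[:2] for q in cv2.convexHull(c)[:,0].astype(float)])
    (cx,cy),rad=cv2.minEnclosingCircle(W.astype(np.float32))
    A=np.c_[2*W,np.ones(len(W))];s=np.linalg.lstsq(A,(W**2).sum(1),rcond=None)[0]
    ctr=s[:2];R=np.sqrt(s[2]+ctr@ctr)
    m,i2=near(blobs(p,'brass'),uv,r+30)
    st=max(m,key=lambda a:a.sum());ys,xs=np.nonzero(st)
    w=onplane(p,[xs.mean(),ys.mean()],.014)[:2]
    d=ctr-w;return ctr.round(4),round(R,4),(cx,cy,rad),'yaw',round(np.degrees(np.arctan2(d[1],d[0])),1),info,i2
E
python3 - <<'E'
from part import *
print(grasp_offset if 'grasp_offset' in globals() else [x for x in globals() if not x.startswith('_')])
p=pickle.load(open('w2.pkl','rb'))
print(gauge(p,(.606,.255),.025))
print(gauge(p,(.614,-.232),.028))
p=pickle.load(open('w1.pkl','rb'))
print(gauge(p,(.614,-.232),.028))
E
```

```text
0.0187
(array([0.6098, 0.2522]), np.float64(0.0224), (0.6092339754104614, 0.252097487449646, 0.023091157898306847), 'yaw', np.float64(-25.3), [([161.9, 135.0], 901)], [([159.6, 158.6], 140)])
(array([ 0.6127, -0.2351]), np.float64(0.032), (0.6129052042961121, -0.23521411418914795, 0.03244484215974808), 'yaw', np.float64(6.1), [([530.3, 112.6], 1953)], [([522.3, 146.9], 250)])
(array([ 0.6123, -0.2362]), np.float64(0.0317), (0.6119788289070129, -0.23616521060466766, 0.032119426876306534), 'yaw', np.float64(6.7), [([347.6, 79.5], 2130)], [([349.9, 116.6], 232)])
```

Call:
jog_arm(targets="11 33 -18 0 0 -3.6 1;11 33 -18 0 0 -3.6 1;11 33 -18 0 0 -3.6 1;11 33 -18 0 0 -3.6 1;11 33 -18 0 0 -3.6 1;11 33 -18 0 0 -3.6 1;0 0 0 0 0 0 1;0 0 0 0 0 0 1")

```text
time: 6.02
eef_pos: [0.6118, 0.2514, 0.1698]
tcp_rot: [0.973, -0.23, 0.006, 0.003]
contact_force: [0.1, -0.1, 0.6]
opening: 1.002
```

```bash
cat > look.py <<'E'
from part import *
def tyaw(s):
    from scipy.spatial.transform import Rotation as R
    M=R.from_quat(s['tcp_rot']).as_matrix();return np.degrees(np.arctan2(M[1,0],M[0,0])),np.degrees(np.arccos(-M[2,2])),M
def look(n):
    s=get_state();y,t,M=tyaw(s);print('t',s['time'],'pos',s['eef_pos'].round(4),'yaw',round(y,2),'tilt',round(t,2),'tool z',M[:,2].round(4),'F',s['contact_force'].round(1),'open',round(s['opening'],3),'q6',round(s['qpos'][5],2))
    p=read_camera('wrist');save(p,n);pickle.dump(p,open(n+'.pkl','wb'));return p
E
python3 - <<'E'
from look import *
p=look('w3')
print(gauge(p,(.609,.252),.025,100))
E
```

```text
t 6.0167 pos [0.6118 0.2514 0.1698] yaw -26.55 tilt 0.76 tool z [ 0.0094 -0.0093 -0.9999] F [ 0.1 -0.1  0.6] open 1.002 q6 2.28
(array([0.6105, 0.2528]), np.float64(0.0219), (0.6106069087982178, 0.25271663069725037, 0.0223864559084177), 'yaw', np.float64(-25.9), [([313.5, 198.0], 1426)], [([313.9, 228.0], 191)])
```

View pics/w3.png

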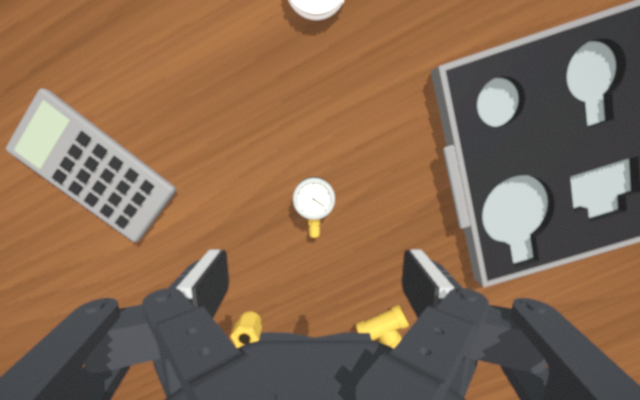

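Call:
jog_arm(targets="-1 1 -36 0.5 0.5 0.5 1;0 0 -36 0 0 0 1;0 0 -36 0 0 0 1;0 0 -30 0 0 0 1;0 0 0 0 0 0 1;0 0 0 0 0 0 1")

```text
time: 6.57
eef_pos: [0.6156, 0.2467, 0.0386]
tcp_rot: [0.974, -0.227, 0.008, -0.004]
contact_force: [1.1, 0.3, 1.3]
opening: 0.999
```

Call:
jog_arm(targets="-4 5 -8 0 0 0 1;-1 1 -10 0 0 0 1;0 0 -8 0 0 0 1;0 0 0 0 0 0 1")

```text
time: 6.9
eef_pos: [0.6151, 0.2526, 0.0196]
tcp_rot: [0.973, -0.228, 0.014, -0.006]
contact_force: [-0.4, 0.3, 0.0]
opening: 0.998
```

```bash
python3 - <<'E'
from look import *
p=look('w4')
E
```

```text
t 6.9 pos [0.6151 0.2526 0.0196] yaw -26.42 tilt 1.76 tool z [ 0.03    0.0061 -0.9995] F [-0.4  0.3  0. ] open 0.998 q6 2.27
```

View pics/w4.png

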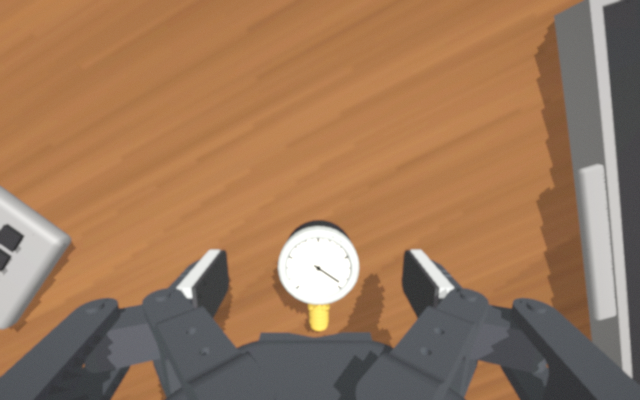

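Call:
jog_arm(targets="-4 0 -4 -0.3 1.7 0.4 1;0 0 -3 0 0 0 1;0 0 0 0 0 0 1")

```text
time: 7.2
eef_pos: [0.6138, 0.2536, 0.0164]
tcp_rot: [0.974, -0.225, 0.003, -0.002]
contact_force: [-0.5, 0.8, 0.2]
opening: 1.0
```

```bash
python3 - <<'E'
from look import *
p=look('w5')
E
```

```text
t 7.2 pos [0.6138 0.2536 0.0164] yaw -25.96 tilt 0.4 tool z [ 0.0066  0.0025 -1.    ] F [-0.5  0.8  0.2] open 1.0 q6 2.26
```

Call:
jog_arm(targets="-4 -1 -5 0 0.4 0 1;0 0 0 0 0 0 1;0 0 0 0 0 0 1")

```text
time: 7.5
eef_pos: [0.6106, 0.2529, 0.0125]
tcp_rot: [0.974, -0.225, 0.001, -0.002]
contact_force: [0.1, 0.7, -0.0]
opening: 1.001
```

Close on it.

Call:
jog_arm(targets="0 0 0 0 0 0 -1;0 0 0 0 0 0 -1;0 0 0 0 0 0 -1;0 0 0 0 0 0 -1;0 0 0 0 0 0 -1;0 0 0 0 0 0 -1;0 0 0 0 0 0 -1;0 0 0 0 0 0 -1", force=40)

```text
time: 8.17
eef_pos: [0.6107, 0.2529, 0.0129]
tcp_rot: [0.974, -0.225, 0.001, -0.002]
contact_force: [-0.4, 0.2, 0.5]
opening: 0.471
```

```bash
python3 - <<'E'
from look import *
p=look('w6')
save(read_camera('side'),'s6')
E
```

```text
t 8.1667 pos [0.6107 0.2529 0.0129] yaw -25.97 tilt 0.26 tool z [ 0.003   0.0034 -1.    ] F [-0.4  0.2  0.5] open 0.471 q6 2.26
```

View pics/w6.png

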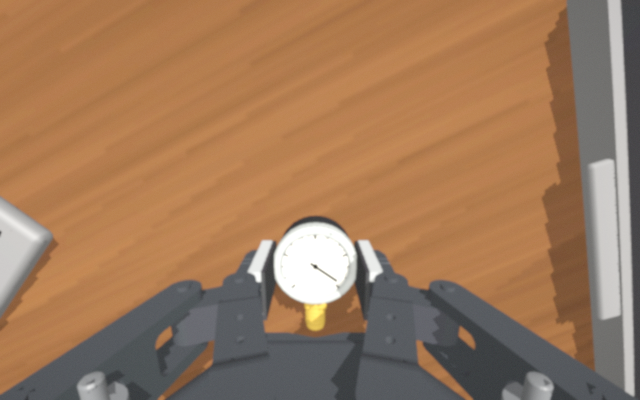

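View pics/s6.png

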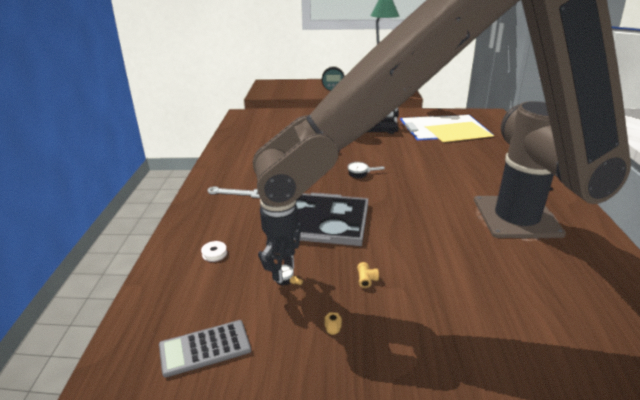

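Call:
jog_arm(targets="0 0 30 0 0 0 -1;0 -10 40 0 0 1 -1;-1 -37 5 0 0 2.2 -1;-1 -37 0 0 0 2.2 -1;-1 -37 0 0 0 2.2 -1;-2 -37 0 0 0 2.2 -1;-2 -37 0 0 0 2.2 -1;-1 -37 0 0 0 2.2 -1;-1 -37 0 0 0 2.2 -1;-1 -18 0 0 0 1 -1")

```text
time: 9.1
eef_pos: [0.5957, -0.0408, 0.0888]
tcp_rot: [0.998, -0.062, 0.0, -0.0]
contact_force: [0.7, 0.1, -1.0]
opening: 0.472
```

Call:
jog_arm(targets="0 0 0 0 0 0 -1;0 0 0 0 0 0 -1")

```text
time: 9.27
eef_pos: [0.5949, -0.0456, 0.0884]
tcp_rot: [0.998, -0.065, 0.0, 0.0]
contact_force: [-0.1, 0.3, -1.7]
opening: 0.469
```

```bash
python3 - <<'E'
from look import *
p=look('w7')
E
```

```text
t 9.2667 pos [ 0.5949 -0.0456  0.0884] yaw -7.44 tilt 0.01 tool z [ 1.e-04 -0.e+00 -1.e+00] F [-0.1  0.3 -1.7] open 0.469 q6 1.45
```

View pics/w7.png

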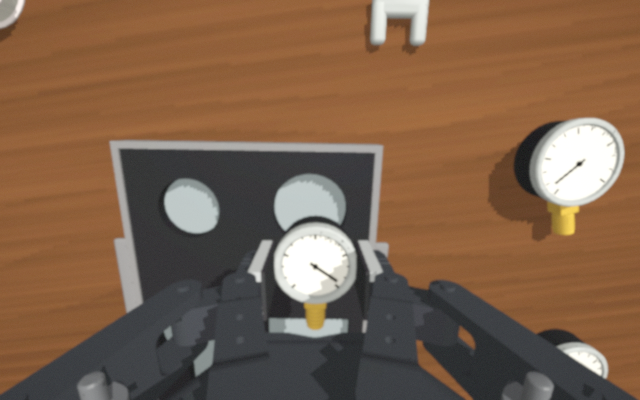

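Call:
jog_arm(targets="6 4 -15 0 0 -1 -1;0 0 -25 0 0 0 -1;0 0 -8 0 0 0 -1;0 0 0 0 0 0 -1;0 0 0 0 0 0 -1")

```text
time: 9.73
eef_pos: [0.6019, -0.0352, 0.0398]
tcp_rot: [0.997, -0.071, 0.001, -0.0]
contact_force: [-0.0, -0.4, -1.0]
opening: 0.463
```

```bash
python3 - <<'E'
from look import *
p=look('w8')
E
```

```text
t 9.7333 pos [ 0.6019 -0.0352  0.0398] yaw -8.14 tilt 0.09 tool z [ 1.3e-03  8.0e-04 -1.0e+00] F [-0.  -0.4 -1. ] open 0.463 q6 1.49
```

View pics/w8.png

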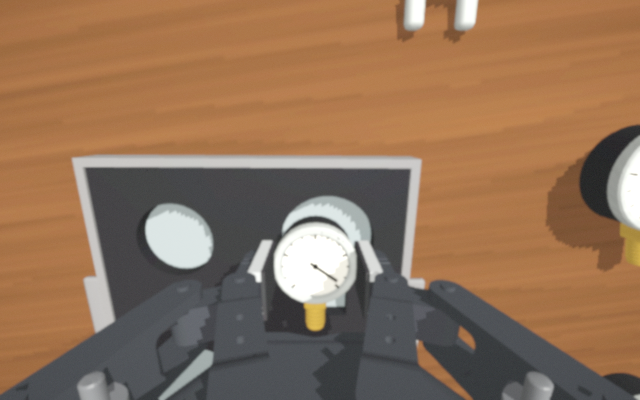

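Call:
jog_arm(targets="-1 -6 0 0 0 0 -1;0 0 0 0 0 0 -1;0 0 -8 0 0 0 -1;0 0 0 0 0 0 -1")

```text
time: 10.12
eef_pos: [0.603, -0.0412, 0.0353]
tcp_rot: [0.998, -0.07, 0.004, 0.0]
contact_force: [-0.9, 1.1, -1.9]
opening: 0.472
```

Call:
jog_arm(targets="-3 0 -8 0 0.3 0 -1;0 0 -5 0 0 0 -1;0 0 0 0 0 0 -1;0 0 0 0 0 0 -1")

```text
time: 10.45
eef_pos: [0.6005, -0.0418, 0.0219]
tcp_rot: [0.998, -0.071, 0.002, 0.0]
contact_force: [-0.1, -0.4, 4.5]
opening: 0.47
```

Call:
jog_arm(targets="0 0 -3 0 0 0 -1;0 0 0 0 0 0 -1")

```text
time: 10.62
eef_pos: [0.6011, -0.0419, 0.0229]
tcp_rot: [0.998, -0.071, 0.001, 0.0]
contact_force: [0.4, 0.1, -1.4]
opening: 0.468
```

```bash
python3 - <<'E'
from look import *
p=look('w9')
E
```

```text
t 10.6167 pos [ 0.6011 -0.0419  0.0229] yaw -8.09 tilt 0.06 tool z [ 1.e-03 -4.e-04 -1.e+00] F [ 0.4  0.1 -1.4] open 0.468 q6 1.47
```

View pics/w9.png

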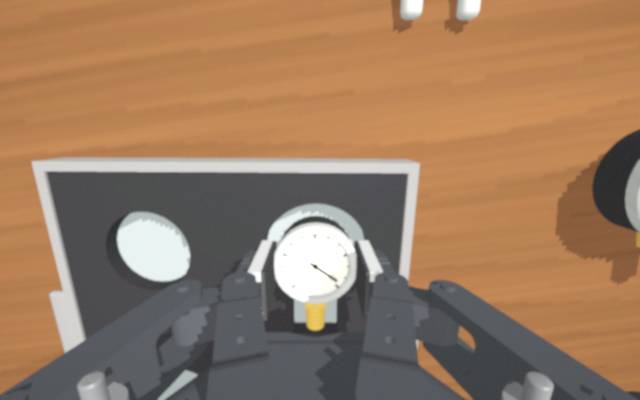

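Call:
jog_arm(targets="0 0 -4 0 0 0 -1;0 0 -3 0 0 0 -1;0 0 0 0 0 0 -1;0 0 0 0 0 0 -1")

```text
time: 11.0
eef_pos: [0.6033, -0.0424, 0.0231]
tcp_rot: [0.998, -0.07, 0.001, 0.0]
contact_force: [-0.8, -0.9, -0.1]
opening: 0.466
```

Call:
jog_arm(targets="-2 0 -4 0 0 0 -1;-1 0 -4 0 0 0 -1")

```text
time: 11.17
eef_pos: [0.6035, -0.0427, 0.0216]
tcp_rot: [0.998, -0.07, 0.003, 0.0]
contact_force: [-13.0, 2.5, 31.5]
opening: 0.465
```

Call:
jog_arm(targets="0 0 0 0 0 0 -1;0 0 0 0 0 0 0.5;0 0 0 0 0 0 0.5;0 0 0 0 0 0 0.5;0 0 0 0 0 0 0.5;0 0 30 0 0 0 0.5;0 0 40 0 0 0 0.5;0 0 40 0 0 0 1;0 0 0 0 0 0 1;0 0 0 0 0 0 1")

```text
time: 12.0
eef_pos: [0.598, -0.0416, 0.1274]
tcp_rot: [0.998, -0.071, -0.004, -0.001]
contact_force: [0.1, -0.4, -0.8]
opening: 1.0
```

```bash
python3 - <<'E'
from look import *
p=look('w10')
q=read_camera('side');save(q,'s10');pickle.dump(q,open('s10.pkl','wb'))
for h in (.029,.033,.037): print(gauge(p,(.601,-.042),h,60)[:5])
E
```

```text
t 12.0 pos [ 0.598  -0.0416  0.1274] yaw -8.09 tilt 0.45 tool z [-0.0075  0.0023 -1.    ] F [ 0.1 -0.4 -0.8] open 1.0 q6 1.47
(array([0.5715, 0.0025]), np.float64(0.1172), (0.5678458213806152, 0.007231384515762329, 0.1297978013753891), 'yaw', np.float64(83.7))
(array([0.573 , 0.0016]), np.float64(0.1153), (0.5694475173950195, 0.006254725158214569, 0.12764230370521545), 'yaw', np.float64(81.4))
(array([0.5746, 0.0007]), np.float64(0.1133), (0.5710490942001343, 0.005278062075376511, 0.12548679113388062), 'yaw', np.float64(79.0))
```

View pics/w10.png

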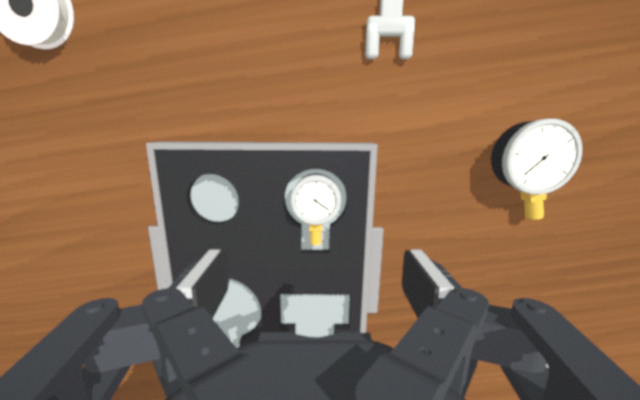

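View pics/s10.png

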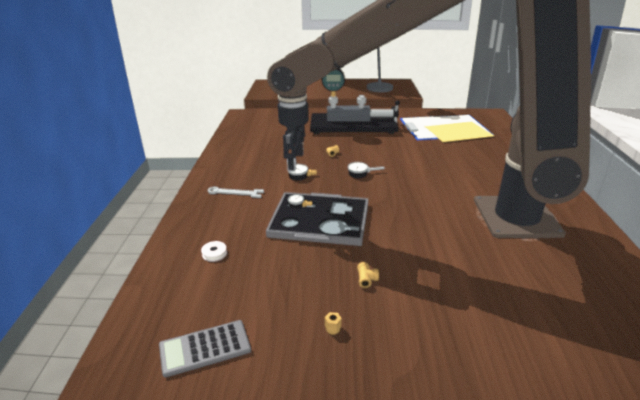

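```bash
python3 - <<'E'
from look import *
p=pickle.load(open('w10.pkl','rb'))
m,i=near(blobs(p,'brass'),(535,206),20);print(i)
print(gauge(p,(.6125,-.2357),.028,45))
E
```

```text
[([533.9, 205.3], 494)]
(array([ 0.6132, -0.2354]), np.float64(0.0317), (0.6131427884101868, -0.23513634502887726, 0.03233352676033974), 'yaw', np.float64(5.9), [([543.6, 155.7], 4569)], [([533.9, 205.3], 494)])
```

Call:
jog_arm(targets="2 -31 0 0 0 2.3 1;2 -31 0 0 0 2.3 1;2 -31 0 0 0 2.3 1;2 -31 0 0 0 2.3 1;2 -31 0 0 0 2.3 1;2 -31 0 0 0 2.3 1;0 0 0 0 0 0 1;0 0 0 0 0 0 1")

```text
time: 12.77
eef_pos: [0.6025, -0.2311, 0.1097]
tcp_rot: [0.998, 0.058, -0.015, -0.006]
contact_force: [-0.1, 1.2, 0.3]
opening: 1.002
```

```bash
python3 - <<'E'
from look import *
p=look('w11')
print(gauge(p,(.6125,-.2357),.028,60))
E
```

```text
t 12.7667 pos [ 0.6025 -0.2311  0.1097] yaw 6.63 tilt 1.86 tool z [-0.0308  0.0098 -0.9995] F [-0.1  1.2  0.3] open 1.002 q6 0.94
(array([ 0.6129, -0.2364]), np.float64(0.0316), (0.6128722429275513, -0.2367495894432068, 0.03199837729334831), 'yaw', np.float64(6.8), [([324.2, 196.3], 4829)], [([323.5, 246.6], 378)])
```

View pics/w11.png

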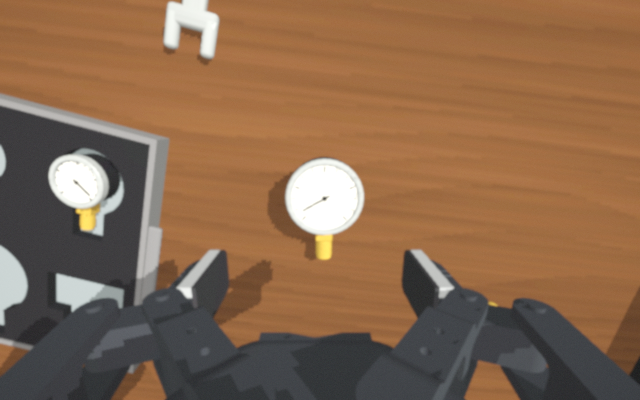

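Call:
jog_arm(targets="5 -3 0 -0.6 -1.8 0 1;5 -2 -25 0 0 0 1;0 0 -30 0 0 0 1;0 0 0 0 0 0 1;0 0 0 0 0 0 1")

```text
time: 13.23
eef_pos: [0.6116, -0.2301, 0.05]
tcp_rot: [0.998, 0.059, -0.001, -0.001]
contact_force: [-0.2, 0.4, 0.7]
opening: 0.995
```

```bash
python3 - <<'E'
from look import *
p=look('w12')
print(gauge(p,(.6129,-.236),.028,60)[:5])
E
```

```text
t 13.2333 pos [ 0.6116 -0.2301  0.05  ] yaw 6.8 tilt 0.18 tool z [-0.0025  0.0019 -1.    ] F [-0.2  0.4  0.7] open 0.995 q6 0.94
(array([ 0.6131, -0.2365]), np.float64(0.0312), (0.6131304502487183, -0.23637433350086212, 0.03163748234510422), 'yaw', np.float64(6.5))
```

Call:
jog_arm(targets="1 -6 0 0 0 0 1;0 0 0 0 0 0 1;0 0 -14 0 0 0 1;0 0 -18 0 0 0 1;0 0 0 0 0 0 1;0 0 0 0 0 0 1")

```text
time: 13.78
eef_pos: [0.616, -0.2367, 0.0226]
tcp_rot: [0.998, 0.06, 0.003, 0.002]
contact_force: [0.9, -0.2, 0.4]
opening: 1.0
```

Call:
jog_arm(targets="-4 0 -8 0.3 0.4 0 1;0 0 -6 0 0 0 1;0 0 0 0 0 0 1;0 0 0 0 0 0 1")

```text
time: 14.12
eef_pos: [0.6124, -0.2374, 0.0091]
tcp_rot: [0.998, 0.06, 0.0, -0.001]
contact_force: [-0.2, 0.5, 0.1]
opening: 0.997
```

Call:
jog_arm(targets="0 0 0 0 0 0 -1;0 0 0 0 0 0 -1;0 0 0 0 0 0 -1;0 0 0 0 0 0 -1;0 0 0 0 0 0 -1;0 0 0 0 0 0 -1;0 0 0 0 0 0 -1", force=50)

```text
time: 14.7
eef_pos: [0.6129, -0.2376, 0.0101]
tcp_rot: [0.998, 0.06, 0.001, -0.001]
contact_force: [0.1, 0.2, -0.4]
opening: 0.705
```

```bash
python3 - <<'E'
from look import *
p=look('w13')
E
```

```text
t 14.7 pos [ 0.6129 -0.2376  0.0101] yaw 6.87 tilt 0.13 tool z [ 0.0016  0.0015 -1.    ] F [ 0.1  0.2 -0.4] open 0.705 q6 0.92
```

View pics/w13.png

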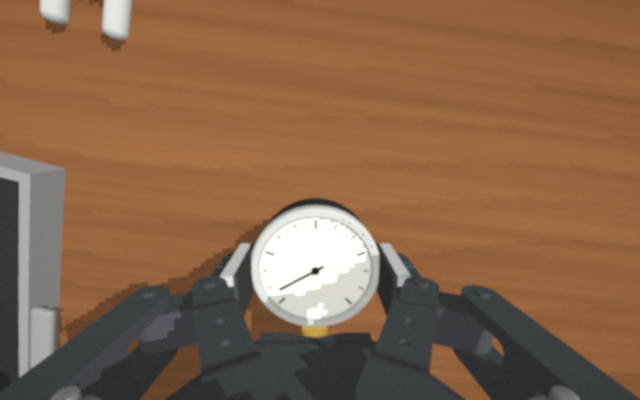

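Call:
jog_arm(targets="0 0 35 0 0 0 -1;-4 10 40 0 0 -0.5 -1;-14 36 5 0 0 -1.9 -1;-14 37 0 0 0 -1.9 -1;-14 37 0 0 0 -1.9 -1;-14 37 0 0 0 -1.9 -1;-14 37 0 0 0 -1.9 -1;-14 37 0 0 0 -1.9 -1;-14 37 0 0 0 -1.9 -1;-8 25 0 0 0 -1 -1")

```text
time: 15.58
eef_pos: [0.4937, 0.0607, 0.088]
tcp_rot: [0.997, -0.081, -0.001, -0.002]
contact_force: [0.8, 0.1, -2.8]
opening: 0.701
```

Call:
jog_arm(targets="0 0 0 0 0 0 -1;0 0 0 0 0 0 -1")

```text
time: 15.75
eef_pos: [0.4894, 0.066, 0.0865]
tcp_rot: [0.997, -0.078, -0.003, -0.002]
contact_force: [-0.1, 0.3, -3.0]
opening: 0.705
```

```bash
python3 - <<'E'
from look import *
p=look('w14')
E
```

```text
t 15.75 pos [0.4894 0.066  0.0865] yaw -8.95 tilt 0.43 tool z [-0.0057  0.0049 -1.    ] F [-0.1  0.3 -3. ] open 0.705 q6 1.65
```

View pics/w14.png

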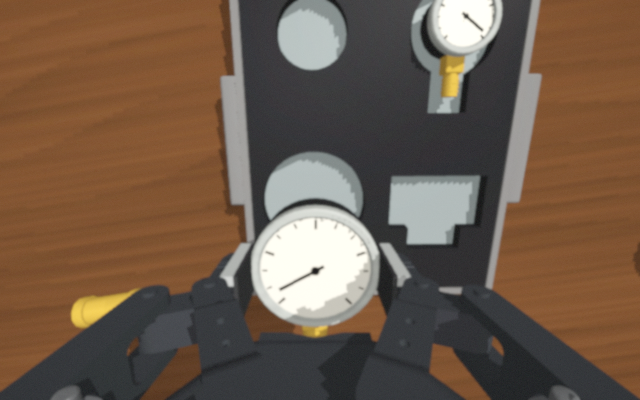

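Call:
jog_arm(targets="6 0 -5 -0.3 -0.3 0.4 -1;4 0 -20 0 0 0 -1;0 0 -20 0 0 0 -1;0 0 0 0 0 0 -1;0 0 0 0 0 0 -1")

```text
time: 16.22
eef_pos: [0.5049, 0.0607, 0.0404]
tcp_rot: [0.997, -0.077, 0.003, 0.001]
contact_force: [0.8, 0.1, -3.0]
opening: 0.698
```

Call:
jog_arm(targets="-5 6 0 0 0.3 0 -1;0 0 0 0 0 0 -1;0 0 -6 0 0 0 -1;0 0 0 0 0 0 -1")

```text
time: 16.55
eef_pos: [0.5019, 0.0653, 0.0361]
tcp_rot: [0.997, -0.079, 0.002, 0.001]
contact_force: [-0.5, -1.7, -3.1]
opening: 0.701
```

```bash
python3 - <<'E'
from look import *
p=look('w15')
E
```

```text
t 16.55 pos [0.5019 0.0653 0.0361] yaw -9.0 tilt 0.25 tool z [ 0.0032 -0.0029 -1.    ] F [-0.5 -1.7 -3.1] open 0.701 q6 1.66
```

View pics/w15.png

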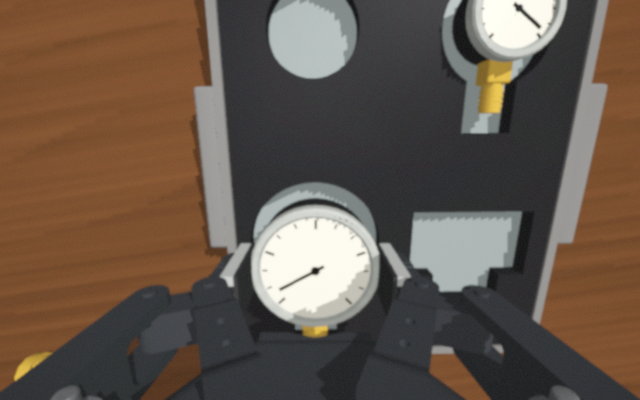

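Call:
jog_arm(targets="-3 1 -8 0.2 0.2 0.5 -1;0 0 -6 0 0 0 -1;0 0 -3 0 0 0 -1;0 0 0 0 0 0 -1")

```text
time: 16.93
eef_pos: [0.5003, 0.0665, 0.0195]
tcp_rot: [0.997, -0.073, 0.002, -0.0]
contact_force: [-1.0, -0.3, -2.8]
opening: 0.703
```

Call:
jog_arm(targets="-1 0 -4 0 0 0 -1;0 0 -3 0 0 0 -1")

```text
time: 17.1
eef_pos: [0.5012, 0.0665, 0.0189]
tcp_rot: [0.997, -0.073, 0.0, -0.0]
contact_force: [-10.5, -1.3, 19.2]
opening: 0.702
```

Call:
jog_arm(targets="0 0 0 0 0 0 -1;0 0 0 0 0 0 1;0 0 0 0 0 0 1;0 0 0 0 0 0 1;0 0 0 0 0 0 1;0 0 20 0 0 0 1;0 0 40 0 0 0 1;0 0 40 0 0 0 1;0 0 30 0 0 0 1;0 0 0 0 0 0 1")

```text
time: 17.93
eef_pos: [0.5001, 0.0664, 0.1528]
tcp_rot: [0.997, -0.073, -0.001, -0.0]
contact_force: [0.2, 0.9, 1.0]
opening: 1.001
```

```bash
python3 - <<'E'
from look import *
p=look('w16')
E
```

```text
t 17.9333 pos [0.5001 0.0664 0.1528] yaw -8.38 tilt 0.16 tool z [-2.7e-03  8.0e-04 -1.0e+00] F [0.2 0.9 1. ] open 1.001 q6 1.65
```

View pics/w16.png

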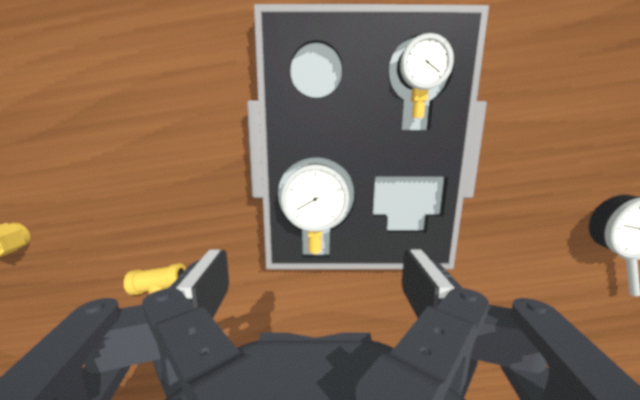

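Call:
jog_arm(targets="-13 36 5 0 0 1.6 1;-13 36 5 0 0 1.6 1;-13 36 5 0 0 1.6 1;-13 36 5 0 0 1.6 1;-13 36 0 0 0 1.6 1;0 0 0 0 0 0 1;0 0 0 0 0 0 1")

```text
time: 18.57
eef_pos: [0.4268, 0.2506, 0.1622]
tcp_rot: [1.0, -0.003, -0.008, 0.001]
contact_force: [0.4, 0.3, 0.2]
opening: 0.996
```

```bash
python3 - <<'E'
from look import *
p=look('w17')
print([(a['uv'],a['p'],onplane(p,a['uv'],0)) for a in mark_of('tee',p)])
print([(a['uv'],a['p'],onplane(p,a['uv'],0)) for a in mark_of('hex_adapter',p)])
E
```

```text
t 18.5667 pos [0.4268 0.2506 0.1622] yaw -0.36 tilt 0.92 tool z [-0.0159 -0.0028 -0.9999] F [0.4 0.3 0.2] open 0.996 q6 1.9
[([314.7, 184.3], 0.72, array([0.43193126, 0.25013183, 0.        ]))]
[([168.8, 114.8], 0.78, array([0.5037006 , 0.39570509, 0.        ]))]
```

View pics/w17.png

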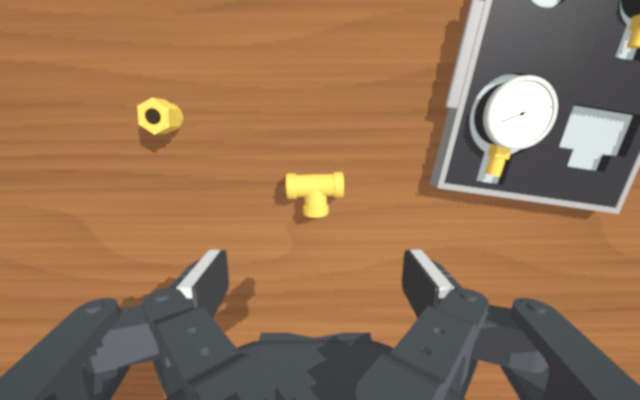

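```bash
cat >> look.py <<'E'
def fittee(p,x0,z=.013):
    uv=proj(p,[[x0[0],x0[1],z]])[0]
    m,i=near(blobs(p,'brass'),uv,40);M=m[int(np.argmax([a.sum() for a in m]))]
    ob=cv2.resize(M.astype(np.uint8),None,fx=S,fy=S,interpolation=cv2.INTER_NEAREST)
    P=[rect(-.011,.011,-.028,.028),rect(-.013,.013,-.028,-.020),rect(-.013,.013,.020,.028),rect(-.03,0,-.011,.011),rect(-.03,-.022,-.013,.013)]
    def f(v):
        q=ren(p,P,(x0[0]+v[0]/1000,x0[1]+v[1]/1000,v[2]*.03),z);return 1-(q&ob).sum()/(q|ob).sum()
    i0=np.array([0,0,np.radians(x0[2])/.03])
    r=minimize(f,i0,method='Nelder-Mead',options=dict(initial_simplex=np.vstack([i0,i0+[5,0,0],i0+[0,5,0],i0+[0,0,4]])))
    return x0[0]+r.x[0]/1000,x0[1]+r.x[1]/1000,np.degrees(r.x[2]*.03),r.fun,i
E
python3 - <<'E'
from look import *
p=pickle.load(open('w17.pkl','rb'))
for z in (.01,.013,.016): print(fittee(p,(.433,.25,0),z))
E
```

```text
(np.float64(0.4332542945223417), np.float64(0.2505447573982312), np.float64(1.9923158882142091), np.float64(0.13522704540908181), [([314.7, 190.7], 1873)])
(np.float64(0.4338915517092076), np.float64(0.24996746933263306), np.float64(1.2345549862696503), np.float64(0.11874062968515742), [([314.7, 190.7], 1873)])
(np.float64(0.4345335243081788), np.float64(0.2502618063354939), np.float64(1.507643260207005), np.float64(0.10186695064727613), [([314.7, 190.7], 1873)])
```

Call:
jog_arm(targets="7 0 -10 0.2 -0.9 1.8 1;0 0 -35 0 0 0 1;0 0 -35 0 0 0 1;0 0 -25 0 0 0 1;0 0 0 0 0 0 1;0 0 0 0 0 0 1")

```text
time: 19.22
eef_pos: [0.4408, 0.2412, 0.0551]
tcp_rot: [1.0, 0.004, 0.003, -0.0]
contact_force: [-0.1, 1.7, -0.2]
opening: 1.004
```

```bash
python3 - <<'E'
from look import *
p=look('w18')
print(fittee(p,(.434,.25,1),.016))
E
```

```text
t 19.2167 pos [0.4408 0.2412 0.0551] yaw 0.44 tilt 0.36 tool z [ 6.3e-03  8.0e-04 -1.0e+00] F [-0.1  1.7 -0.2] open 1.004 q6 1.86
(np.float64(0.43494558537451244), np.float64(0.2501367075661124), np.float64(1.2546968106825203), np.float64(0.12834730862861776), [([300.7, 247.5], 4145)])
```

View pics/w18.png

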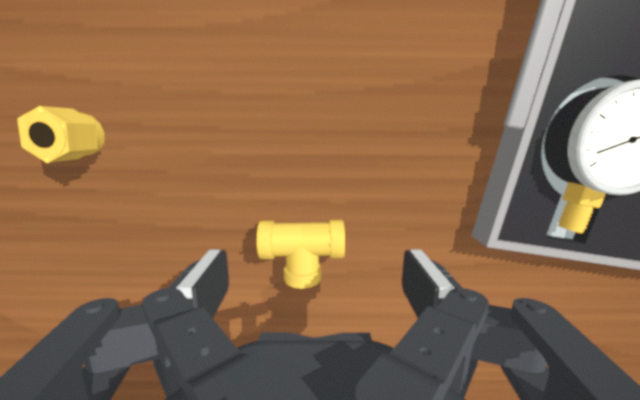

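Call:
jog_arm(targets="-6 9 0 0 0.4 0.9 1;0 0 0 0 0 0 1;0 0 -14 0 0 0 1;0 0 -18 0 0 0 1;0 0 0 0 0 0 1;0 0 0 0 0 0 1")

```text
time: 19.77
eef_pos: [0.4419, 0.2532, 0.0332]
tcp_rot: [1.0, 0.012, 0.008, -0.003]
contact_force: [-0.1, -0.2, 0.2]
opening: 0.994
```

Call:
jog_arm(targets="-8 -3 0 -0.3 0.9 0 1;0 0 0 0 0 0 1;-1 0 -10 0 0 0 1;0 0 -8 0 0 0 1;0 0 0 0 0 0 1;0 0 0 0 0 0 1")

```text
time: 20.27
eef_pos: [0.435, 0.2515, 0.019]
tcp_rot: [1.0, 0.013, 0.004, -0.002]
contact_force: [0.6, 0.1, -0.6]
opening: 1.001
```

```bash
python3 - <<'E'
from look import *
p=look('w19')
print(fittee(p,(.434,.25,1),.016))
E
```

```text
t 20.2667 pos [0.435  0.2515 0.019 ] yaw 1.46 tilt 0.52 tool z [ 0.0082  0.0039 -1.    ] F [ 0.6  0.1 -0.6] open 1.001 q6 1.87
(np.float64(0.4354376521610768), np.float64(0.2503673166631396), np.float64(1.6090503398424796), np.float64(0.2583901881137358), [([316.9, 264.3], 5622)])
```

View pics/w19.png

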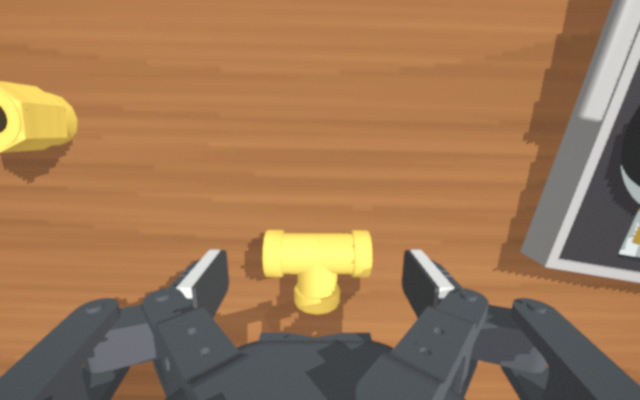

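Call:
jog_arm(targets="-2 -1 -9 -0.2 0.5 0 1;0 0 -5 0 0 0 1;0 0 0 0 0 0 1;0 0 0 0 0 0 1")

```text
time: 20.65
eef_pos: [0.4325, 0.2502, 0.0031]
tcp_rot: [1.0, 0.013, -0.001, 0.0]
contact_force: [-0.5, 0.6, -0.1]
opening: 1.002
```

Call:
jog_arm(targets="3 0 6 0 0 0 1;0 0 0 0 0 0 1;0 0 0 0 0 0 1")

```text
time: 20.9
eef_pos: [0.4356, 0.2501, 0.0093]
tcp_rot: [1.0, 0.013, -0.002, 0.0]
contact_force: [0.0, -0.1, -0.0]
opening: 1.004
```

Call:
jog_arm(targets="0 0 0 0 0 0 -1;0 0 0 0 0 0 -1;0 0 0 0 0 0 -1;0 0 0 0 0 0 -1;0 0 0 0 0 0 -1;0 0 0 0 0 0 -1;0 0 0 0 0 0 -1;0 0 0 0 0 0 -1", force=60)

```text
time: 21.57
eef_pos: [0.437, 0.2504, 0.0109]
tcp_rot: [1.0, 0.013, -0.0, -0.0]
contact_force: [-0.5, 0.0, 0.2]
opening: 0.634
```

```bash
python3 - <<'E'
from look import *
p=look('w20')
E
```

```text
t 21.5667 pos [0.437  0.2504 0.0109] yaw 1.46 tilt 0.02 tool z [-2.e-04  3.e-04 -1.e+00] F [-0.5  0.   0.2] open 0.634 q6 1.86
```

View pics/w20.png

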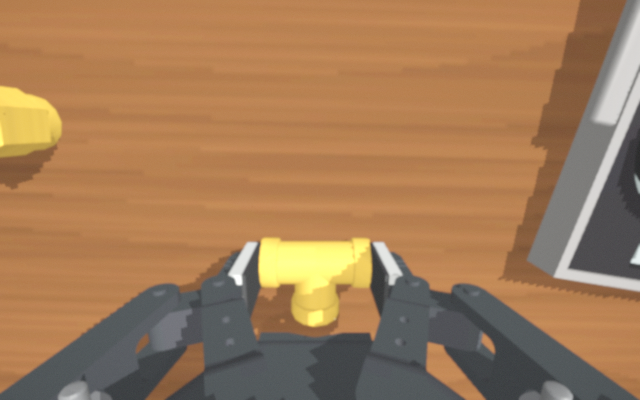

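Call:
jog_arm(targets="0 0 35 0 0 0 -1;2 -10 40 0 0 -0.5 -1;7 -36 10 0 0 -1.4 -1;7 -36 0 0 0 -1.4 -1;7 -36 0 0 0 -1.4 -1;7 -36 0 0 0 -1.4 -1;7 -36 0 0 0 -1.4 -1;7 -36 0 0 0 -1.4 -1;5 -30 0 0 0 -1 -1;0 -10 0 0 0 0 -1")

```text
time: 22.45
eef_pos: [0.4806, -0.0255, 0.0952]
tcp_rot: [0.997, -0.073, -0.004, 0.001]
contact_force: [0.7, 0.8, -1.7]
opening: 0.634
```

Call:
jog_arm(targets="0 0 0 0 0 0 -1;0 0 0 0 0 0 -1")

```text
time: 22.62
eef_pos: [0.4799, -0.0281, 0.0943]
tcp_rot: [0.997, -0.076, -0.005, 0.001]
contact_force: [-0.3, 0.1, -1.9]
opening: 0.634
```

```bash
python3 - <<'E'
from look import *
p=look('w21')
E
```

```text
t 22.6167 pos [ 0.4799 -0.0281  0.0943] yaw -8.71 tilt 0.57 tool z [-1.e-02 -8.e-04 -1.e+00] F [-0.3  0.1 -1.9] open 0.634 q6 1.46
```

View pics/w21.png

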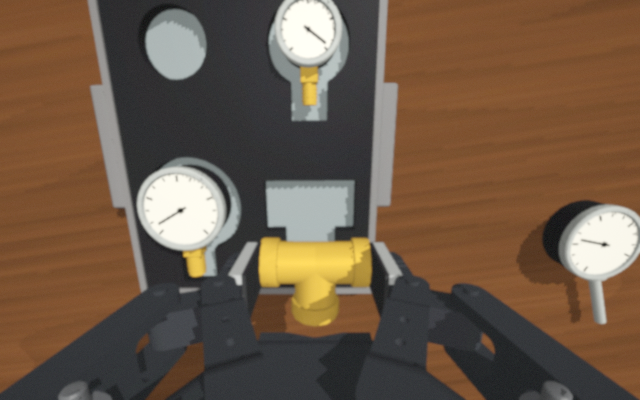

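Call:
jog_arm(targets="8 4 0 0 -0.6 0 -1;0 0 0 0 0 0 -1;0 0 -20 0 0 0 -1;0 0 -25 0 0 0 -1;0 0 0 0 0 0 -1;0 0 0 0 0 0 -1")

```text
time: 23.17
eef_pos: [0.4892, -0.0164, 0.0488]
tcp_rot: [0.998, -0.07, 0.002, -0.0]
contact_force: [0.2, 0.7, -1.9]
opening: 0.635
```

```bash
python3 - <<'E'
from look import *
p=look('w22')
E
```

```text
t 23.1667 pos [ 0.4892 -0.0164  0.0488] yaw -8.07 tilt 0.19 tool z [ 3.3e-03  1.0e-04 -1.0e+00] F [ 0.2  0.7 -1.9] open 0.635 q6 1.47
```

View pics/w22.png

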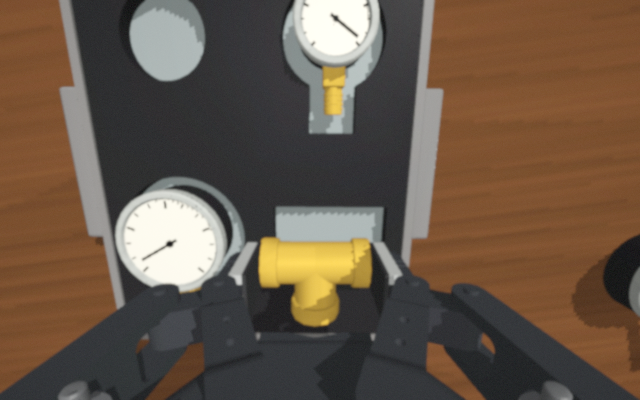

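Call:
jog_arm(targets="-1 -8 0 0 0.2 -0.4 -1;0 0 0 0 0 0 -1;0 0 -10 0 0 0 -1;0 0 -6 0 0 0 -1;0 0 0 0 0 0 -1;0 0 0 0 0 0 -1")

```text
time: 23.72
eef_pos: [0.4906, -0.0251, 0.0357]
tcp_rot: [0.997, -0.073, 0.003, 0.001]
contact_force: [0.9, 0.3, -2.0]
opening: 0.634
```

```bash
python3 - <<'E'
from look import *
p=look('w23')
E
```

```text
t 23.7167 pos [ 0.4906 -0.0251  0.0357] yaw -8.43 tilt 0.36 tool z [ 0.006  -0.0016 -1.    ] F [ 0.9  0.3 -2. ] open 0.634 q6 1.46
```

View pics/w23.png

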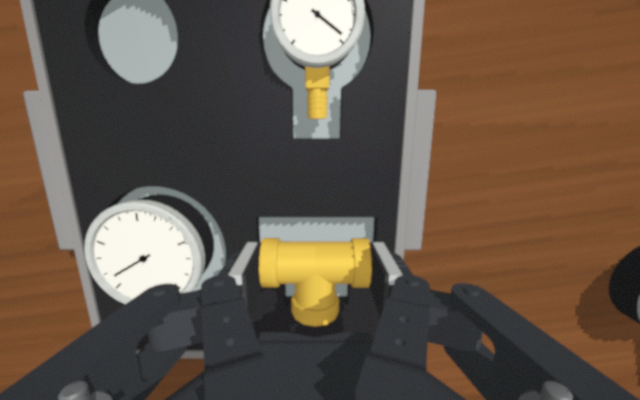

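Call:
jog_arm(targets="-4 0 -7 0.1 0.4 0 -1;0 0 -5 0 0 0 -1;0 0 -2 0 0 0 -1;0 0 0 0 0 0 -1")

```text
time: 24.1
eef_pos: [0.4861, -0.0252, 0.0204]
tcp_rot: [0.997, -0.074, -0.001, -0.0]
contact_force: [-0.5, 0.1, -2.0]
opening: 0.64
```

Call:
jog_arm(targets="-1 0 -4 0 0 0 -1;0 0 -3 0 0 0 -1")

```text
time: 24.27
eef_pos: [0.487, -0.0253, 0.0195]
tcp_rot: [0.997, -0.073, -0.003, -0.001]
contact_force: [-13.3, 2.1, 25.7]
opening: 0.635
```

Call:
jog_arm(targets="0 0 0 0 0 0 -1;0 0 0 0 0 0 0.5;0 0 0 0 0 0 0.5;0 0 0 0 0 0 0.5;0 0 20 0 0 0 0.5;0 0 40 0 0 0 0.5;0 0 40 0 0 0 1;0 0 30 0 0 0 1;0 0 0 0 0 0 1;0 0 0 0 0 0 1")

```text
time: 25.1
eef_pos: [0.4861, -0.0252, 0.1545]
tcp_rot: [0.997, -0.073, -0.003, -0.001]
contact_force: [-0.4, -0.4, -0.4]
opening: 0.999
```

```bash
python3 - <<'E'
from look import *
p=look('w24')
E
```

```text
t 25.1 pos [ 0.4861 -0.0252  0.1545] yaw -8.41 tilt 0.38 tool z [-0.0065  0.0018 -1.    ] F [-0.4 -0.4 -0.4] open 0.999 q6 1.46
```

View pics/w24.png

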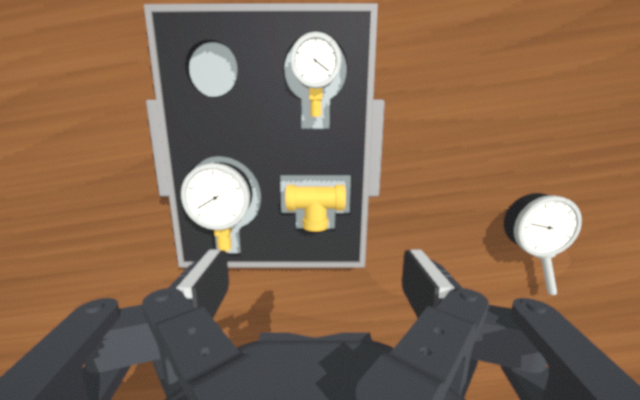

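Call:
jog_arm(targets="1 38 0 0 0 0 1;1 39 0 0 0 0 1;2 39 0 0 0 0 1;2 39 0 0 0 0 1;2 39 0 0 0 0 1;2 39 0 0 0 0 1;2 39 0 0 0 0 1;2 39 0 0 0 0 1;2 39 0 0 0 0 1;2 39 0 0 0 0 1")

```text
time: 25.98
eef_pos: [0.4951, 0.3707, 0.1345]
tcp_rot: [0.997, -0.082, -0.015, 0.005]
contact_force: [1.5, -0.5, 0.9]
opening: 1.0
```

Call:
jog_arm(targets="0 25 0 0 0 0 1;0 0 0 0 0 0 1;0 0 0 0 0 0 1")

```text
time: 26.23
eef_pos: [0.4908, 0.4028, 0.1261]
tcp_rot: [0.997, -0.078, -0.02, 0.007]
contact_force: [-0.5, 0.5, -0.4]
opening: 1.0
```

```bash
python3 - <<'E'
from look import *
p=look('w25')
print([(a['uv'],a['p'],onplane(p,a['uv'],0)) for a in mark_of('hex_adapter',p)])
a=silhouettes('hex_adapter',p)
if a: print(a[0]['uv'],a[0]['mask'].sum())
E
```

```text
t 26.2333 pos [0.4908 0.4028 0.1261] yaw -8.92 tilt 2.39 tool z [-0.0401 -0.0116 -0.9991] F [-0.5  0.5 -0.4] open 1.0 q6 2.24
[([317.4, 181.9], 0.61, array([0.50206842, 0.39618098, 0.        ]))]
[319.5, 188.4] 1027
```

View pics/w25.png

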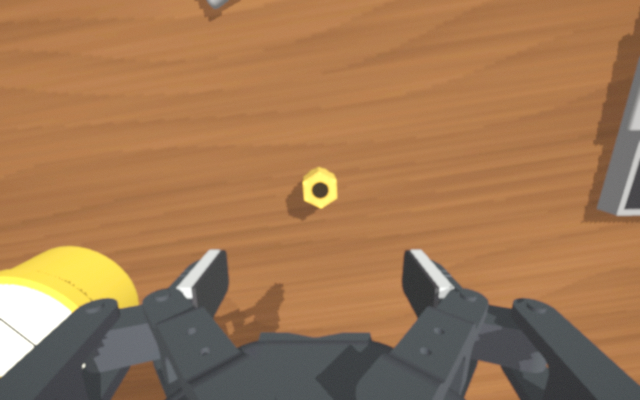

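```bash
cat >> look.py <<'E'
def fithex(p,x0):
    uv=proj(p,[[x0[0],x0[1],.031]])[0]
    hsv=cv2.cvtColor(p['pixels'],cv2.COLOR_BGR2HSV)
    m,i=near(blobs(p,'brass'),uv,30);M=max(m,key=lambda a:a.sum()).astype(np.uint8)
    M=cv2.morphologyEx(M,cv2.MORPH_CLOSE,np.ones((15,15),np.uint8))
    ob=cv2.resize(M,None,fx=S,fy=S,interpolation=cv2.INTER_NEAREST)
    k=np.radians(np.arange(0,360,60));R=.0135/np.cos(np.pi/6)
    H=np.c_[R*np.cos(k),R*np.sin(k)]  # flats face +-y
    def f(v):
        po=(x0[0]+v[0]/1000,x0[1]+v[1]/1000,v[2]*.03)
        q=ren(p,[H],po,.031)|ren(p,[H],po,.008)|ren(p,[circ(.0135)],po,.0)
        # hull joins
        c=cv2.findNonZero(q);h=cv2.convexHull(c);q=cv2.fillPoly(q*0,[h],1)
        return 1-(q&ob).sum()/(q|ob).sum()
    out=[]
    for y in (-24,-12,0,12,24):
        i0=np.array([0,0,np.radians(y)/.03])
        r=minimize(f,i0,method='Nelder-Mead',options=dict(initial_simplex=np.vstack([i0,i0+[4,0,0],i0+[0,4,0],i0+[0,0,3]]),maxiter=80))
        out.append((r.fun.round(4),(x0[0]+r.x[0]/1000).round(4),(x0[1]+r.x[1]/1000).round(4),np.degrees(r.x[2]*.03).round(1)))
    return sorted(out),i
E
python3 - <<'E'
from look import *
p=pickle.load(open('w25.pkl','rb'))
print(fithex(p,(.502,.396)))
c=p['pixels'][140:240,270:370];cv2.imwrite('pics/c25.png',cv2.resize(c,None,fx=5,fy=5,interpolation=cv2.INTER_CUBIC))
E
```

```text
([(np.float64(0.0522), np.float64(0.5017), np.float64(0.3951), np.float64(-4.6)), (np.float64(0.0525), np.float64(0.502), np.float64(0.3951), np.float64(-4.8)), (np.float64(0.0526), np.float64(0.502), np.float64(0.395), np.float64(-4.8)), (np.float64(0.0547), np.float64(0.5018), np.float64(0.3951), np.float64(-2.1)), (np.float64(0.1122), np.float64(0.502), np.float64(0.3951), np.float64(23.1))], [([319.3, 186.8], 970)])
```

View pics/c25.png

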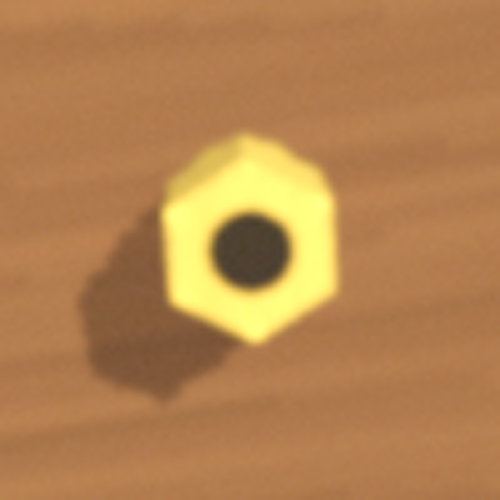

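Call:
jog_arm(targets="11 -7 0 0.7 -2.3 4 1;0 0 0 0 0 0 1;0 0 -25 0 0 0 1;0 0 -30 0 0 0 1;0 0 0 0 0 0 1;0 0 0 0 0 0 1")

```text
time: 26.88
eef_pos: [0.5055, 0.387, 0.0739]
tcp_rot: [0.999, -0.051, 0.002, -0.001]
contact_force: [0.6, 0.3, 0.4]
opening: 1.003
```

```bash
python3 - <<'E'
from look import *
p=look('w26')
print(fithex(p,(.502,.395)))
E
```

```text
t 26.8833 pos [0.5055 0.387  0.0739] yaw -5.9 tilt 0.22 tool z [ 0.0037  0.0012 -1.    ] F [0.6 0.3 0.4] open 1.003 q6 2.17
([(np.float64(0.0451), np.float64(0.5019), np.float64(0.3951), np.float64(-4.9)), (np.float64(0.0463), np.float64(0.5017), np.float64(0.395), np.float64(-5.7)), (np.float64(0.0475), np.float64(0.5017), np.float64(0.3953), np.float64(-5.4)), (np.float64(0.0477), np.float64(0.5018), np.float64(0.395), np.float64(-3.3)), (np.float64(0.0483), np.float64(0.5017), np.float64(0.3953), np.float64(-3.8))], [([303.6, 229.0], 1446)])
```

Call:
jog_arm(targets="-4 8 0 0 0.2 0.7 1;0 0 0 0 0 0 1;0 0 -15 0 0 0 1;0 0 -22 0 0 0 1;0 0 0 0 0 0 1;0 0 0 0 0 0 1")

```text
time: 27.43
eef_pos: [0.5046, 0.398, 0.0425]
tcp_rot: [0.999, -0.045, 0.005, -0.004]
contact_force: [-0.4, 0.1, 0.4]
opening: 0.999
```

Call:
jog_arm(targets="-3 -3 0 -0.4 0.6 0 1;0 0 0 0 0 0 1;-1 0 -12 0 0 0 1;-1 0 -14 0 0 0 1;0 0 0 0 0 0 1;0 0 0 0 0 0 1")

```text
time: 27.93
eef_pos: [0.5003, 0.3958, 0.0169]
tcp_rot: [0.999, -0.045, 0.001, -0.001]
contact_force: [0.4, 0.1, -0.1]
opening: 1.0
```

```bash
python3 - <<'E'
from look import *
p=look('w27')
print(fithex(p,(.502,.395)))
E
```

```text
t 27.9333 pos [0.5003 0.3958 0.0169] yaw -5.2 tilt 0.13 tool z [ 0.0017  0.0014 -1.    ] F [ 0.4  0.1 -0.1] open 1.0 q6 2.17
([(np.float64(0.1586), np.float64(0.5018), np.float64(0.3949), np.float64(-5.2)), (np.float64(0.1589), np.float64(0.5018), np.float64(0.395), np.float64(-5.1)), (np.float64(0.1591), np.float64(0.5018), np.float64(0.395), np.float64(-5.3)), (np.float64(0.1608), np.float64(0.5019), np.float64(0.395), np.float64(-3.4)), (np.float64(0.2079), np.float64(0.5019), np.float64(0.395), np.float64(28.2))], [([315.2, 254.0], 2784)])
```

View pics/w27.png

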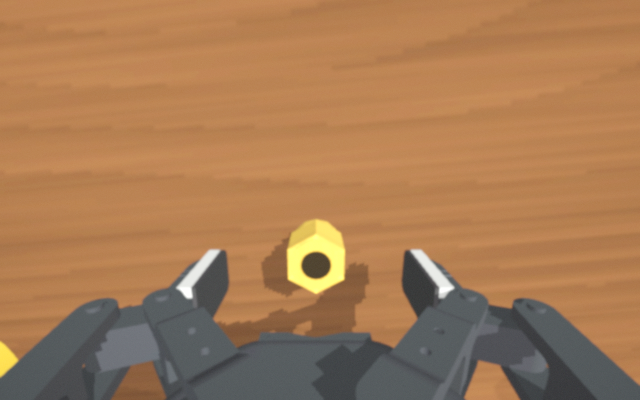

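Call:
jog_arm(targets="1 -1 -4 0 0 0 1;0 0 0 0 0 0 1;0 0 0 0 0 0 -1;0 0 0 0 0 0 -1;0 0 0 0 0 0 -1;0 0 0 0 0 0 -1;0 0 0 0 0 0 -1;0 0 0 0 0 0 -1;0 0 0 0 0 0 -1;0 0 0 0 0 0 -1")

```text
time: 28.82
eef_pos: [0.5017, 0.3947, 0.0131]
tcp_rot: [0.999, -0.045, 0.001, -0.001]
contact_force: [-0.5, -0.5, 0.5]
opening: 0.299
```

Call:
jog_arm(targets="0 0 0 0 0 0 -1;0 0 0 0 0 0 -1")

```text
time: 28.98
eef_pos: [0.5017, 0.3947, 0.013]
tcp_rot: [0.999, -0.045, 0.001, -0.001]
contact_force: [0.7, -0.1, 0.2]
opening: 0.299
```

```bash
python3 - <<'E'
from look import *
p=look('w28')
E
```

```text
t 28.9833 pos [0.5017 0.3947 0.013 ] yaw -5.2 tilt 0.15 tool z [ 0.0021  0.0016 -1.    ] F [ 0.7 -0.1  0.2] open 0.299 q6 2.17
```

View pics/w28.png

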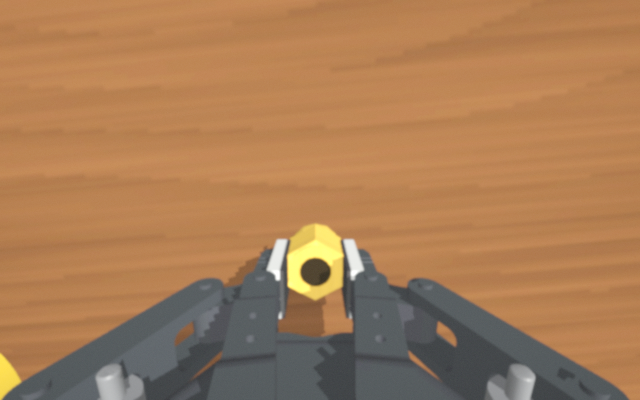

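Call:
jog_arm(targets="0 0 35 0 0 0 -1;3 -10 40 0 0 0 -1;12 -36 10 0 0 -0.4 -1;12 -36 0 0 0 -0.4 -1;12 -36 0 0 0 -0.4 -1;12 -36 0 0 0 -0.4 -1;12 -36 0 0 0 -0.4 -1;12 -36 0 0 0 -0.4 -1;12 -36 0 0 0 -0.4 -1;12 -36 0 0 0 -0.4 -1")

```text
time: 29.87
eef_pos: [0.5964, 0.0904, 0.0984]
tcp_rot: [0.998, -0.067, -0.001, -0.0]
contact_force: [0.9, -0.4, -1.9]
opening: 0.297
```

Call:
jog_arm(targets="10 -32 0 0 0 0 -1;0 0 0 0 0 0 -1;0 0 0 0 0 0 -1")

```text
time: 30.12
eef_pos: [0.6083, 0.0487, 0.098]
tcp_rot: [0.997, -0.072, -0.001, 0.001]
contact_force: [-0.4, 0.3, -1.5]
opening: 0.296
```

```bash
python3 - <<'E'
from look import *
p=look('w29')
E
```

```text
t 30.1167 pos [0.6083 0.0487 0.098 ] yaw -8.27 tilt 0.15 tool z [-0.002  -0.0016 -1.    ] F [-0.4  0.3 -1.5] open 0.296 q6 1.63
```

View pics/w29.png

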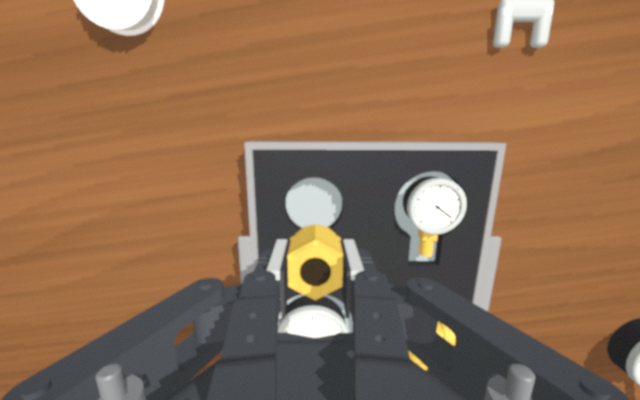

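Call:
jog_arm(targets="6 1 0 0 0 0 -1;0 0 0 0 0 0 -1;0 0 -20 0 0 0 -1;0 0 -25 0 0 0 -1;0 0 0 0 0 0 -1;0 0 0 0 0 0 -1")

```text
time: 30.67
eef_pos: [0.6147, 0.0571, 0.0531]
tcp_rot: [0.998, -0.067, 0.0, 0.001]
contact_force: [1.2, -0.7, -0.5]
opening: 0.298
```

```bash
python3 - <<'E'
from look import *
p=look('w30')
E
```

```text
t 30.6667 pos [0.6147 0.0571 0.0531] yaw -7.71 tilt 0.08 tool z [ 4.0e-04 -1.4e-03 -1.0e+00] F [ 1.2 -0.7 -0.5] open 0.298 q6 1.64
```

View pics/w30.png

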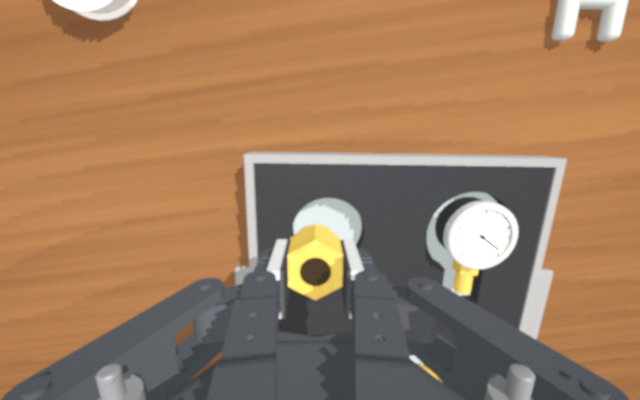

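Call:
jog_arm(targets="0 -7 0 0 0 -0.7 -1;0 0 0 0 0 0 -1;0 0 -10 0 0 0 -1;0 0 -8 0 0 0 -1;0 0 0 0 0 0 -1;0 0 0 0 0 0 -1")

```text
time: 31.22
eef_pos: [0.6168, 0.0506, 0.0381]
tcp_rot: [0.997, -0.073, 0.003, 0.001]
contact_force: [-0.4, 0.1, -0.9]
opening: 0.298
```

```bash
python3 - <<'E'
from look import *
p=look('w31')
E
```

```text
t 31.2167 pos [0.6168 0.0506 0.0381] yaw -8.37 tilt 0.39 tool z [ 0.0065 -0.0018 -1.    ] F [-0.4  0.1 -0.9] open 0.298 q6 1.64
```

View pics/w31.png

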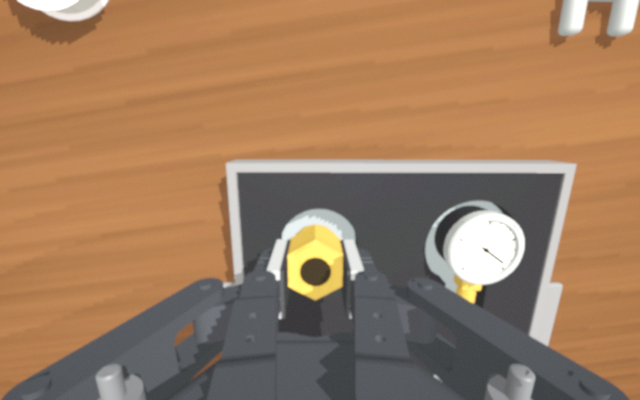

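Call:
jog_arm(targets="-4 0 -7 0.1 0.4 0 -1;0 0 -5 0 0 0 -1;0 0 -2 0 0 0 -1;0 0 0 0 0 0 -1")

```text
time: 31.6
eef_pos: [0.6122, 0.0504, 0.0227]
tcp_rot: [0.997, -0.073, -0.001, -0.0]
contact_force: [0.2, 0.3, -0.7]
opening: 0.3
```

Call:
jog_arm(targets="0 0 -4 0 0 0 -1;0 0 -3 0 0 0 -1")

```text
time: 31.77
eef_pos: [0.6131, 0.0504, 0.022]
tcp_rot: [0.997, -0.073, -0.003, 0.0]
contact_force: [-7.6, 0.9, 13.2]
opening: 0.301
```

Call:
jog_arm(targets="0 0 0 0 0 0 -1;0 0 0 0 0 0 0.4;0 0 0 0 0 0 0.4;0 0 0 0 0 0 0.4;0 0 0 0 0 0 0.4;0 0 20 0 0 0 0.4;0 0 40 0 0 0 0.4;0 0 40 0 0 0 0.4;0 0 40 0 0 0 0.4;0 0 0 0 0 0 0.4")

```text
time: 32.6
eef_pos: [0.6104, 0.0505, 0.1638]
tcp_rot: [0.997, -0.073, -0.006, 0.0]
contact_force: [2.4, 0.6, 1.0]
opening: 0.699
```

Call:
jog_arm(targets="-20 0 20 0 0 0 1;-20 0 20 0 0 0 1;-20 0 10 0 0 0 1;0 0 0 0 0 0 1;0 0 0 0 0 0 1;0 0 0 0 0 0 1")

```text
time: 33.1
eef_pos: [0.5508, 0.0502, 0.2161]
tcp_rot: [0.997, -0.073, -0.003, 0.0]
contact_force: [-0.2, -0.4, 0.4]
opening: 1.002
```

```bash
python3 - <<'E'
from look import *
p=look('w32')
q=read_camera('side');save(q,'s32');pickle.dump(q,open('s32.pkl','wb'))
r=read_camera('scene');save(r,'c32')
for n in ['large_gauge','small_gauge','tee','hex_adapter','thermometer','elbow']:
  print(n,[[(np.round(a['uv'],0).tolist(),round(a['p'],2),np.round(onplane(c,a['uv'],z)[:2],3).tolist()) for a in mark_of(n,c)[:1] for z in [0 if n in('thermometer','elbow') else .0085]] for c in (p,q,r)])
x=cv2.resize(q['pixels'][180:255,250:390],None,fx=5,fy=5,interpolation=cv2.INTER_CUBIC);cv2.imwrite('pics/s32z.png',x)
E
```

```text
t 33.1 pos [0.5508 0.0502 0.2161] yaw -8.38 tilt 0.35 tool z [-6.2e-03  2.0e-04 -1.0e+00] F [-0.2 -0.4  0.4] open 1.002 q6 1.62
large_gauge [[([306.0, 221.0], 0.71, [0.504, 0.068])], [([334.0, 229.0], 0.75, [0.5, 0.073])], [([340.0, 201.0], 0.94, [0.496, 0.064])]]
small_gauge [[([389.0, 127.0], 0.62, [0.603, -0.045])], [([298.0, 201.0], 0.48, [0.599, -0.063])], [([295.0, 232.0], 0.52, [0.603, -0.052])]]
tee [[([380.0, 225.0], 0.66, [0.484, -0.024])], [([340.0, 209.0], 0.56, [0.482, -0.024])], [([302.0, 200.0], 0.6, [0.483, -0.031])]]
hex_adapter [[([307.0, 129.0], 0.7, [0.615, 0.05])], [([289.0, 221.0], 0.42, [0.617, 0.037])], [([340.0, 233.0], 0.68, [0.613, 0.051])]]
thermometer [[([553.0, 242.0], 0.63, [0.423, -0.253])], [([360.0, 174.0], 0.79, [0.417, -0.242])], [([213.0, 189.0], 0.84, [0.414, -0.26])]]
elbow [[], [([331.0, 154.0], 0.38, [0.507, -0.392])], [([142.0, 214.0], 0.47, [0.506, -0.419])]]
```

View pics/w32.png

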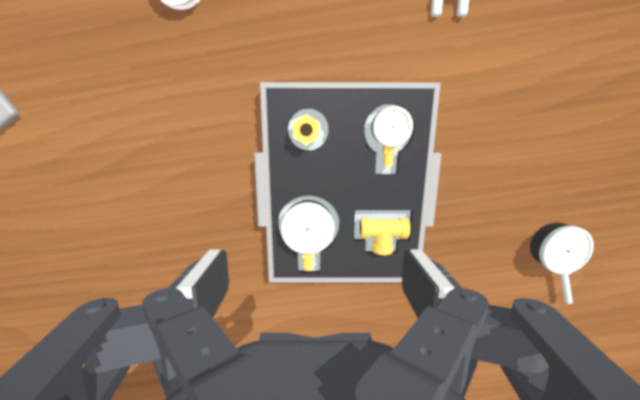

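View pics/s32z.png

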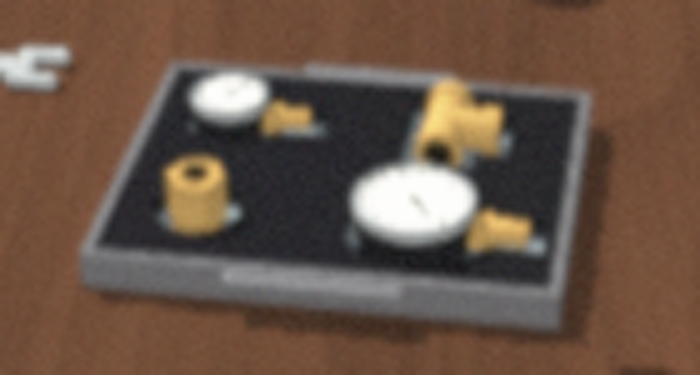

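```bash
python3 - <<'E'
from look import *
I={'nest_large_gauge':(.501,.066,0),'nest_small_gauge':(.602,-.043,0),'nest_tee':(.486,-.025,0),'nest_hex':(.615,.05,0)}
for f in ['w1','w2']:
    p=pickle.load(open(f+'.pkl','rb'))
    for n in I: print(f,n,*fitnest(p,n,I[n],.008,.018))
p=pickle.load(open('w32.pkl','rb'))
b=blobs(p,'dial')
for xy,h in (((.5,.0665),.0365),((.601,-.0415),.0335)):
    uv=proj(p,[[*xy,h]])[0];g=cv2.cvtColor(p['pixels'],cv2.COLOR_BGR2GRAY)
    u,v=np.round(uv).astype(int);B=((g>225)*255).astype(np.uint8);B[:v-40]=0;B[v+40:]=0;B[:,:u-40]=0;B[:,u+40:]=0
    B=cv2.morphologyEx(B,cv2.MORPH_OPEN,np.ones((3,3),np.uint8));c=max(cv2.findContours(B,0,2)[0],key=cv2.contourArea)
    W=np.array([onplane(p,q,h)[:2] for q in cv2.convexHull(c)[:,0].astype(float)],np.float32)
    print(cv2.minEnclosingCircle(W))
# hex bore centre at z=.0405
uv=proj(p,[[.6145,.05,.0405]])[0];print('hex exp',uv)
E
```

```text
w1 nest_large_gauge [np.float64(0.5), np.float64(0.0666), np.float64(-0.169)] 0.061 2410
w1 nest_small_gauge [np.float64(0.6008), np.float64(-0.0414), np.float64(-0.146)] 0.067 1772
w1 nest_tee [np.float64(0.4864), np.float64(-0.0246), np.float64(-0.137)] 0.074 1637
w1 nest_hex [np.float64(0.6141), np.float64(0.0499), None] 0.08 917
w2 nest_large_gauge [np.float64(0.5005), np.float64(0.0662), np.float64(-0.154)] 0.061 2459
w2 nest_small_gauge [np.float64(0.6013), np.float64(-0.0412), np.float64(-0.133)] 0.075 1727
w2 nest_tee [np.float64(0.487), np.float64(-0.0248), np.float64(-0.144)] 0.071 1541
w2 nest_hex [np.float64(0.614), np.float64(0.0491), None] 0.094 1019
((0.49275290966033936, 0.0694785788655281), 0.04243316128849983)
((0.5922927856445312, -0.040010128170251846), 0.03322479501366615)
hex exp [306.00995068 129.3882737 ]
```

```bash
python3 - <<'E'
from look import *
p=pickle.load(open('w32.pkl','rb'));im=p['pixels'].copy()
im=cv2.resize(im,None,fx=4,fy=4,interpolation=cv2.INTER_CUBIC)
def dr(xy,z,r,col):
    w=circ(r)+xy;uv=proj(p,np.c_[w,np.full(len(w),z)]);cv2.polylines(im,[np.round((uv+.5)*4).astype(np.int32)],True,col,1)
dr((.5005,.0665),.0365,.031,(0,0,255));dr((.601,-.0415),.0335,.021,(0,0,255));dr((.614,.0497),.0405,.0135,(0,0,255))
dr((.5,.0665),.018,.038,(255,0,0));dr((.601,-.0415),.018,.028,(255,0,0));dr((.614,.0497),.018,.023,(255,0,0))
cv2.imwrite('pics/o32.png',im[80*4:280*4,250*4:445*4][::1,::1])
E
```

```text
(no output)
```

View pics/o32.png

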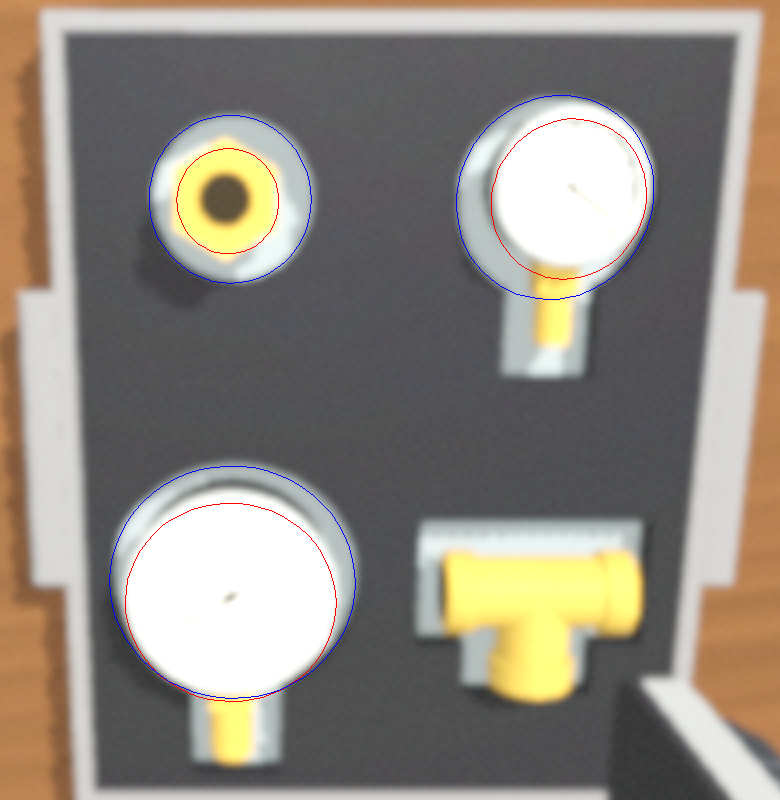

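```bash
python3 -c "
from plant import *
print(sign_off())"
```

```text
the job is handed in; nothing more can be done
None
```

I packed the small gauge, large gauge, tee and hex adapter into their own nests and let go of each. I then backed the arm clear and handed the job in at about 33 s of the 102 s allowed. The interface gives no verdict.

**Seating:** When set down, each part met the nest floor, with 13–32 N of upward force at the wrist. The tool heights then put the undersides at about 8.5–9 mm above the bench, the same for all four.

**Final pictures:** These show the parts flat, with both stems and the tee's branch in their grooves. Overlaying the expected outlines shows the large gauge and hex adapter within about 2 mm of centre. The small gauge sits about 3 mm off, against the 12 mm allowed. The tee was judged by eye and by where it was released, about 1–2 mm off.

**Thermometer and elbow:** I never approached either one. The network's marks for them repeat to within about 1 cm of the first ones, which is its own scatter.

**Checks that failed or disagreed:**
- My automatic dial-circle fit at the end failed because it took in the bright nest floor. I used the overlay instead.
- The network's side-view marks for the small gauge and the hex adapter came out about 20 mm and 13 mm off in y, against the wrist and scene views. Those marks had low confidence.
- The elbow was out of the last wrist picture, so it was checked only in the side and scene views.

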